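# Swap beaker and bottle between drying mat and stirrer, turning the beaker mouth-up

## Task

The steel beaker has dried mouth-down on the drying mat while a full reagent bottle is parked on the magnetic stirrer: swap them, so that the beaker stands mouth-up in the middle of the stirrer's top plate and the bottle stands in the middle of the mat. Keep the bottle upright all the time and leave everything else on the bench where it is; the two-rail cradle is there to lay the beaker on its side while you change your grip.

Things in the scene. Friction and masses are not known exactly. Their poses are not given: they have to be found in the camera images.
- beaker: the stainless-steel beaker: plain round straight-sided cup, outer diameter 60 mm, height 90 mm, wall 2.5 mm, closed base 4 mm thick, about 0.14 kg. Origin: centre of its open mouth (rim plane). Its z axis runs from the mouth to the base: z up = mouth-down (as it starts), z down = mouth-up.
- beaker_middle (a point): point on the beaker's axis half way up, 45 mm from mouth and base
- beaker_base (a point): centre of the outside of the beaker's closed base, 90 mm from the mouth
- bottle: the full, closed amber reagent bottle with a blue cap: round, body diameter 60 mm (straight for about the lower 70 mm, then narrowing to a 28 mm cap), height 120 mm, about 0.28 kg. Origin: centre of its underside, z up.
- stirrer: the magnetic stirrer, fixed: low white box 150 x 140 mm, 50 mm high, knob on its front (-x) side; origin under its centre, on the bench
- stirrer_top (a point): centre of the stirrer's flat steel top plate (124 x 130 mm), on the plate's surface, 50 mm above the bench
- mat: the drying mat, fixed: grey ribbed square 150 x 150 mm, 6 mm thick; origin under its centre
- mat_top (a point): centre of the mat's upper surface, 6 mm above the bench
- cradle: the bottle cradle, fixed: two parallel round rubber rails, 12 mm thick, 42 mm apart between axes, 132 mm long, on an aluminium base 70 x 140 mm; the rails' tops are 40 mm above the bench and the rails run along the body's y axis. A round vessel laid on its side along the rails cannot roll away. Origin under its centre.
- cradle_axis (a point): where the axis of a 60 mm round vessel lying in the cradle comes to rest: 63 mm above the bench, above the cradle's middle; y along the rails
- petri: bystander: closed clear petri dish, diameter 64 mm, 15 mm high; origin centre of underside
- eraser: bystander: white eraser block 60 x 25 x 16 mm; origin centre of underside
- wash_bottle: bystander: white wash bottle, diameter 60 mm, 200 mm high with its yellow spout to its -x side; origin centre of underside
- jar: bystander: glass jar with blue lid, diameter 64 mm, 85 mm high; origin centre of underside
- jug: bystander: white plastic measuring cup, mouth-up, diameter 80 mm, 120 mm high; origin centre of underside

How it is judged:
By the outcome, as a careful person would: the job done as asked, in the order asked, and still so for the second after the job is handed in, with the robot touching nothing.
It also fails if it takes over 72 s, if anything falls off the work surface, if the arm or the gripper's body presses on something with over 40 N, if the wrist force passes 120 N, or if a joint passes its speed limit or range.

## Robot

A 7-joint arm with a two-finger parallel gripper is mounted at the origin on the work surface. World frame = base frame: x ahead of the robot, y to its left, z up, the work surface at z = 0. Lengths are in mm, angles in rad, forces in N, time in s.
With the tool pointing down it reaches from about 400 to 900 mm from the base axis. Payload 5.5 kg.
Tool frame: the origin (TCP) lies midway between the tips of the shut fingers; the grasp point (between the pads) lies 19 mm behind it (bot.grip_depth is the z of the grasp point in the tool frame, in mm); z points along the fingers, y is the line along which they close (so a half turn about z gives the same grasp; the last joint's range is limited). The gripper opens to 85 mm and grips with 20 to 120 N. Pads are 22 mm wide; open, the fingers measure 114 mm over their backs; the gripper's body (76 mm by 85 mm) begins 54 mm behind the grasp point. The pads swing forward as they close: fully open they stand 13 mm farther back than shut.
Start: joints at [-0.855, 0.501, -0.427, 1.55, 0.221, 1.138, -0.21], TCP at [284.33, 584.514, 231.31] pointing down, gripper open.
Joint ranges: [-2.88, 2.88], [-0.31, 2.03], [-1.54, 1.56], [0.2, 2.42], [-1.41, 4.55], [0.19, 2.02], [-2.57, 2.57]. Speed limits (rad/s): [2.57, 2.57, 3.14, 3.14, 3.14, 3.14, 3.14].

## Interface

Orientations are given as [roll, pitch, yaw] about the fixed x, y, z axes, in that order (R = Rz(yaw) Ry(pitch) Rx(roll)).
In Python, from bench import bot, cams gives the robot as it stands.
- The arm moves only by the tool send_rows, never from a script. Its argument "deltas" is a list that holds one entry, the list of rows, each a list of 6 numbers: the shift along the tool's x, y, z in units of 0.5 m (1.0 is 0.5 m), then the turn, a rotation vector about the tool's x, y, z in units of 120 degrees (1.0 is 120 degrees). A call has 1 to 20 rows; each row is the pose to reach, as a shift and turn from the pose commanded when the call began, along the tool's axes at that moment; what a row does not reach only later rows make up. A row lasts 1/10 s, in which the tool goes at most 50 mm and 8.59 degrees, less where a joint would pass 70% of its speed; a pose out of reach is approached as far as the arm can. A call with a number of a shift or a turn outside -1 to 1 is refused whole. A call with a gripper value outside its range is refused whole. "claw" is the opening, from 0 (shut) to 1 (fully open), set as the call begins (left out, the last holds). The fingers move at their own pace and stop on an object; "squeeze" is the grip in N (left out, the last holds). Time passes only in rows, so rows that repeat a pose let the fingers close. It gives the time, the measured TCP pose, the force, the opening and the grip force at its end, in the units of the state.
- bot.get_state(): the state, without advancing time (a new reading comes with each control period).
- cams.read_camera(name): name is "scene" or "top" or "wrist"; returns (picture, depth): 420x560x3 uint8, red, green, blue; 420x560 float32, mm along the optical axis (not along the pixel's ray), 0 where there is no reading.
- cams.get_calibration(name): a dict with "K" (3x3 intrinsics, pixels), "T" (4x4, takes a point from camera to world coordinates). Camera axes: x right, y down, z forward; pixel columns grow to the right and rows downward; lengths in mm; the calibration is good to about 2 mm. A picture is of the moment at which its call begins: read the wrist's pose just before it. get_calibration takes no time and is no camera call; for the wrist camera it gives the pose at the moment of the call.
- bot.finish_job(): hands the job in; it is judged then, once.
The state is a dict: "clock": time; "joints": joint angles; "dq": joint speeds; "effort": joint torques, N m; "eef_pos": TCP position; "orientation": TCP orientation; "wrist_force": force on the tool from outside, world axes, zero at the start; "moment": the same for the moment, N m; "gripper_width": finger opening in mm; "finger_force": force on a finger pad.
Only numpy, scipy, OpenCV 4.12 (cv2) and the standard library are available. Lean on these libraries where they do the work, as an engineer would, in place of code of your own. Each camera call takes 0.05 s, during which the arm holds its last target. There are 200 camera calls.

## Working session

There is one attempt and no reset: what is moved stays moved. The work goes in short steps, Python scripts to look and compute and a tool call to move; the robot and the scene stay as the last step left them, time stands still between calls to the robot, and variables do not carry over. Pictures are saved under pics/ and viewed, at most 10 in all, crops included, and the job is handed in when it is done.

Besides the shell and the picture viewer there is one more tool, called after "Call:" by a JSON object that holds its "fn" and its "kwargs". send_rows: Moves the arm, as the interface text tells. Shifts and turns lie within -1 to 1; 1 stands for 0.5 m of shift or 120 degrees of turn. Its arguments: {"type":"object","properties":{"deltas":{"type":"array"},"claw":{"type":"number"},"squeeze":{"type":"number"}},"required":["deltas"]}

```bash
ls; mkdir -p pics; python3 - <<'E'
from bench import bot,cams
import cv2,numpy as np
s=bot.get_state();print(s, bot.grip_depth)
a=[]
for n in("top","scene"):
    p,d=cams.read_camera(n);c=cams.get_calibration(n);np.savez(n+".npz",p=p,d=d,**c);cv2.imwrite(f"pics/{n}.png",p[:,:,::-1]);print(n,c)
E
```

```text
pics
{'clock': 0.0, 'joints': array([-0.85484042,  0.50183075, -0.42677762,  1.55147355,  0.2207995 ,
        1.13823844, -0.21030668]), 'dq': array([-0.00153175, -0.00169978, -0.00029442,  0.0004174 ,  0.00049307,
        0.00089847,  0.00081562]), 'effort': array([ 4.09423310e-04, -5.69539332e+01, -5.81560314e+00, -2.80929118e+01,
        1.06787132e-02,  1.24210602e-02,  5.97173084e-06]), 'eef_pos': array([284.08366544, 583.87330181, 230.25903145]), 'orientation': array([-3.13969749e+00, -6.59715791e-05,  2.68887741e+00]), 'wrist_force': array([-0.1293821 ,  0.0283568 , -0.27805445]), 'moment': array([ 0.03834579, -0.00097738,  0.04575695]), 'finger_force': 0.0, 'gripper_width': 85.2962831620645} -18.700000000000003
top {'K': array([[452.56122723,   0.        , 278.61252165],
       [  0.        , 452.56122723, 209.51179368],
       [  0.        ,   0.        ,   1.        ]]), 'T': array([[-6.90820010e-03, -9.84882023e-01,  1.73088638e-01,
         4.45096271e+02],
       [-9.99926775e-01,  8.52345918e-03,  8.59043951e-03,
         3.84791683e+00],
       [-9.93588339e-03, -1.73016619e-01, -9.84868787e-01,
         1.09240301e+03],
       [ 0.00000000e+00,  0.00000000e+00,  0.00000000e+00,
         1.00000000e+00]])}
scene {'K': array([[542.78443714,   0.        , 277.23834515],
       [  0.        , 542.78443714, 202.16327285],
       [  0.        ,   0.        ,   1.        ]]), 'T': array([[ 5.97689325e-01,  6.96062352e-01, -3.97824928e-01,
         1.05124548e+03],
       [ 8.01596960e-01, -5.09866402e-01,  3.12215576e-01,
        -3.49888512e+02],
       [ 1.44839432e-02, -5.05503169e-01, -8.62703171e-01,
         1.07842714e+03],
       [ 0.00000000e+00,  0.00000000e+00,  0.00000000e+00,
         1.00000000e+00]])}
```

View pics/top.png

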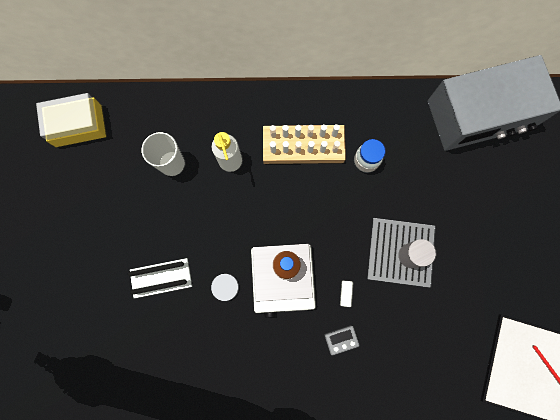

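View pics/scene.png

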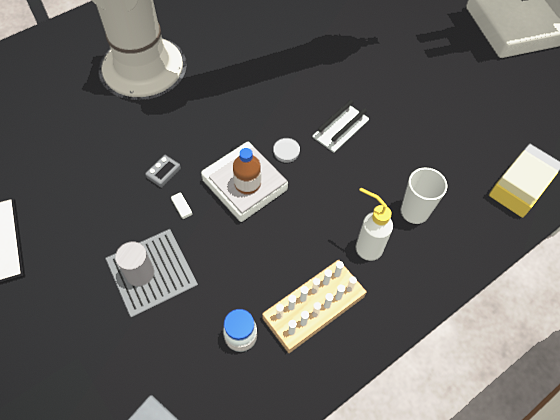

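The top view shows the beaker at px (421,253), the mat (402,253), the stirrer (282,277) with the bottle's cap at (287,264), and the cradle (160,278) with dark rails. The petri dish is at (225,288), the eraser at (346,293), the wash bottle at (226,150), the jar at (370,155) and the jug at (163,155). The scene view agrees.

```bash
cat > h.py <<'E'
import numpy as np,cv2
def cloud(f):
    z=np.load(f);d=z['d'];K=z['K'];T=z['T'];v,u=np.mgrid[:d.shape[0],:d.shape[1]]
    P=np.stack([(u-K[0,2])/K[0,0]*d,(v-K[1,2])/K[1,1]*d,d],-1)
    W=P@T[:3,:3].T+T[:3,3];W[d==0]=np.nan
    return W,z['p']
def circ(p):
    A=np.c_[2*p,np.ones(len(p))];s=np.linalg.lstsq(A,(p**2).sum(1),rcond=None)[0];return s[:2],np.sqrt(s[2]+s[0]**2+s[1]**2)
E
python3 - <<'E'
from h import *
W={n:cloud(n+".npz")[0] for n in("top","scene")}
t=W["top"]
print("bench z",np.nanmedian(t[330:340,180:300,2]),np.nanmedian(t[190:210,300:350,2]))
seeds=dict(beaker=(421,253),mat=(402,253),stirrer=(275,300),bottle=(287,264),cradle=(160,278),petri=(225,288),eraser=(346,293),wash=(226,150),jar=(370,155),jug=(163,155))
for k,(u,v) in seeds.items(): print(k,t[v,u].round())
def sel(n,c,r,z0,z1):
    w=W[n].reshape(-1,3);m=(np.hypot(w[:,0]-c[0],w[:,1]-c[1])<r)&(w[:,2]>z0)&(w[:,2]<z1);return w[m]
def rep(name,c,r,z0,z1):
    for n in W:
        w=sel(n,c,r,z0,z1)
        if len(w)<8: print(name,n,len(w));continue
        rect=cv2.minAreaRect(w[:,:2].astype(np.float32))
        print(name,n,len(w),"z",np.median(w[:,2]).round(1),"rect",np.round(rect[0],1),np.round(rect[1],1),round(rect[2],1))
b=t[253,421];rep("beakertop",b,50,85,105)
b=t[264,287];rep("cap",b,30,155,185);rep("body",b,45,58,120)
w=sel("scene",b,45,60,118);print("bodycirc",circ(w[:,:2]))
b=t[253,421];w=sel("scene",b,45,15,85);print("beakercirc",circ(w[:,:2]));w=sel("top",b,45,15,85);print(len(w))
rep("mat",t[253,390],115,3,12)
rep("stir",t[277,282],115,42,58)
rep("cradle",t[278,160],90,3,60);rep("rails",t[278,160],90,30,60)
rep("petri",t[288,225],45,8,30);rep("eraser",t[293,346],50,8,30)
for k,z in(("wash",80),("jar",60),("jug",60)): rep(k,t[seeds[k][1],seeds[k][0]],70,20,250)
E
```

```text
bench z 0.21155807011257366 -0.17938870212594793
beaker [ 521. -299.   95.]
mat [ 525. -271.   44.]
stirrer [421.  23.  40.]
bottle [495.  -4. 171.]
cradle [473. 297.   5.]
petri [448. 140.  18.]
eraser [ 435. -143.   15.]
wash [748. 127. 132.]
jar [ 748. -199.   84.]
jug [776. 301.   7.]
beakertop top 614 z 95.8 rect [ 522.3 -299.9] [58.6 58.9] 69.3
beakertop scene 723 z 95.6 rect [ 525.4 -300.5] [59.3 59.3] 29.2
cap top 146 z 169.8 rect [497.1  -2.3] [25.7 26. ] 44.3
cap scene 164 z 168.5 rect [500.1  -3.6] [27.1 28.1] 49.2
body top 25 z 106.7 rect [482.   -3.2] [30.6 60.6] 1.7
body scene 417 z 92.0 rect [514.  -14.8] [58.9 27.6] 51.9
bodycirc (array([500.18286417,  -3.39345546]), np.float64(29.339610499587533))
beakercirc (array([ 524.38589731, -300.71641997]), np.float64(29.483348052999315))
204
mat top 3077 z 5.9 rect [ 528.5 -257.3] [218.8 227.8] 78.8
mat scene 3353 z 5.9 rect [ 525.5 -254.6] [221.6 221.8] 6.3
stir top 2844 z 49.6 rect [471.3   6.1] [149.3 137.6] 3.1
stir scene 1912 z 49.4 rect [477.    3.9] [147.9 137.3] 2.2
cradle top 1982 z 8.9 rect [469.3 298.4] [173.3 171. ] 62.2
cradle scene 1513 z 8.8 rect [475.3 295.6] [173.7 169.1] 35.8
rails top 585 z 38.7 rect [473.7 296.1] [ 53.9 131.3] 10.7
rails scene 442 z 38.4 rect [477.7 294.9] [ 56.1 129.8] 9.5
petri top 579 z 15.0 rect [451.5 142.6] [63.1 62.7] 74.7
petri scene 469 z 14.6 rect [454.7 142.3] [60.8 64.5] 53.5
eraser top 279 z 15.7 rect [ 434.4 -143. ] [25.6 59.7] 84.4
eraser scene 268 z 15.3 rect [ 436.9 -143.8] [25.  62.1] 83.7
wash top 821 z 118.5 rect [757.2 127.1] [77.2 59.5] 47.7
wash scene 1366 z 114.8 rect [759.9 122. ] [84.5 50.7] 30.4
jar top 825 z 82.3 rect [ 761.6 -183.6] [102.7  59.8] 77.4
jar scene 1229 z 82.6 rect [ 770.1 -187.6] [104.4  60.6] 71.9
jug top 1101 z 82.5 rect [756.8 279.9] [79.2 77.9] 8.3
jug scene 1663 z 82.6 rect [760.  279.9] [78.6 80.5] 5.8
```

```bash
cat > kin.py <<'E'
import numpy as np
from scipy.spatial.transform import Rotation as R
pi=np.pi
L=[((0,0,267),0),((0,0,0),-pi/2),((0,-293,0),pi/2),((52.5,0,0),pi/2),((77.5,-342.5,0),pi/2),((0,0,0),pi/2),((76,97,0),-pi/2)]
def fk(q):
    T=np.eye(4);
    for (p,r),a in zip(L,q):
        A=np.eye(4);A[:3,:3]=R.from_euler('x',r).as_matrix()@R.from_euler('z',a).as_matrix();A[:3,3]=p;T=T@A
    return T
E
python3 - <<'E'
from h import *;from kin import *
from bench import bot
print([n for n in dir(bot) if n[0]!='_'])
s=bot.get_state();T=fk(s['joints']);print(T.round(3));print(s['eef_pos'],R.from_euler('xyz',s['orientation']).as_matrix().round(3))
big=[]
for n in("top","scene"):
    w,p=cloud(n+".npz");hsv=cv2.cvtColor(p,cv2.COLOR_RGB2HSV)
    # mat: grey pixels with height 4-8
    for name,c,r,z0,z1 in(("mat",(525,-272),115,4.,8.),("stir",(474,5),100,44,56)):
        m=(np.hypot(w[...,0]-c[0],w[...,1]-c[1])<r)&(w[...,2]>z0)&(w[...,2]<z1)
        if name=="mat": m&=(hsv[...,2]>70)
        m=cv2.morphologyEx(m.astype(np.uint8),cv2.MORPH_CLOSE,np.ones((5,5)));k,lab,st,_=cv2.connectedComponentsWithStats(m)
        i=1+np.argmax(st[1:,4]);q=w[lab==i];q=q[(q[:,2]>z0)&(q[:,2]<z1)]
        rc=cv2.minAreaRect(q[:,:2].astype(np.float32));print(n,name,np.round(rc[0],1),np.round(rc[1],1),round(rc[2],1))
p=cv2.imread("pics/top.png")[235:325,235:435];q=cv2.imread("pics/scene.png")[130:230,190:300]
cv2.imwrite("pics/c.png",np.hstack([cv2.resize(p,(444,200)),cv2.resize(q,(330,200))])) if 0 else cv2.imwrite("pics/c.png",cv2.resize(q,None,fx=5,fy=5,interpolation=cv2.INTER_CUBIC))
E
```

```text
['PlanningError', 'finish_job', 'get_state', 'grip_depth']
[[ 4.30000e-01 -9.03000e-01 -1.30000e-02  2.15090e+02]
 [-9.02000e-01 -4.30000e-01  3.80000e-02 -5.48656e+02]
 [-4.00000e-02 -4.00000e-03 -9.99000e-01  3.12454e+02]
 [ 0.00000e+00  0.00000e+00  0.00000e+00  1.00000e+00]]
[284.11928643 583.90736236 230.32503825] [[-0.899  0.437 -0.001]
 [ 0.437  0.899 -0.002]
 [ 0.    -0.002 -1.   ]]
top mat [ 531.1 -279.1] [149.6 149.6] 82.0
top stir [472.2   6.5] [147.3 134.6] 2.8
scene mat [ 532.7 -279.3] [149.7 153.7] 82.0
scene stir [477.4   4. ] [145.8 134.6] 3.3
```

View pics/c.png

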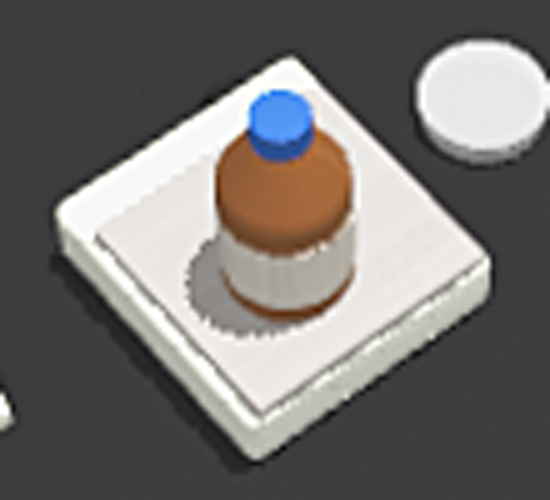

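The crop shows the plate's seam inside a white strip about 25 mm wide on the knob (-x) side; the seam corners are near crop (97,238) and (262,412). So the plate sits toward +x on the box. I'll start moving and log joint/pose pairs as I go to fit the arm's kinematics.

Call:
{"fn": "send_rows", "kwargs": {"deltas": [[[-0.32,-0.34,-0.06,0,0,0.19],[-0.645,-0.687,-0.12,0,0,0.375],[-0.645,-0.687,-0.12,0,0,0.375],[-0.645,-0.687,-0.12,0,0,0.375],[-0.645,-0.687,-0.12,0,0,0.375],[-0.645,-0.687,-0.12,0,0,0.375],[-0.645,-0.687,-0.12,0,0,0.375],[-0.645,-0.687,-0.12,0,0,0.375],[-0.645,-0.687,-0.12,0,0,0.375],[-0.645,-0.687,-0.12,0,0,0.375],[-0.645,-0.687,-0.12,0,0,0.375],[-0.645,-0.687,-0.12,0,0,0.375],[-0.645,-0.687,-0.12,0,0,0.375]]]}}

```text
clock: 1.4
eef_pos: [423.5, 135.7, 291.0]
orientation: [-3.141, -0.0, 1.905]
wrist_force: [-0.8, -0.2, 0.9]
gripper_width: 85.4
finger_force: 0.0
```

```bash
cat > lg.py <<'E'
from bench import bot
import numpy as np,os,json
def log():
    s=bot.get_state();o=json.load(open('log.json')) if os.path.exists('log.json') else [[[-0.85484042,0.50183075,-0.42677762,1.55147355,0.2207995,1.13823844,-0.21030668],[284.1,583.89,230.3],[-3.1397,-6.6e-5,2.68888]]]
    o.append([list(s['joints']),list(s['eef_pos']),list(s['orientation'])]);json.dump(o,open('log.json','w'));return s
E
python3 -c "
from lg import *
s=log();print(s['clock'],s['eef_pos'],s['orientation'],s['joints'])
from h import *
for n in('top','scene'):
    z=np.load(n+'.npz');K,T=z['K'],z['T']
    if n=='scene':
        for uv in((97,238),(262,412),(490,265),(60,212),(262,450),(490,262)):
            u=190+(uv[0]+.5)/5-.5;v=130+(uv[1]+.5)/5-.5
            r=T[:3,:3]@np.linalg.inv(K)@[u,v,1];print(uv,(T[:3,3]+r*(50-T[2,3])/r[2]).round(1))
"
```

```text
1.4 [423.45712144 135.73930487 290.96740431] [-3.14091914e+00 -4.82202900e-04  1.90532866e+00] [-3.13801322e-01  3.88803420e-02 -5.79356908e-02  1.97475113e+00
  1.92934998e-03  1.12868220e+00 -3.79876141e-02]
(97, 238) [433.9 -62.7  50. ]
(262, 412) [551.6 -54.2  50. ]
(490, 265) [549.9  71.5  50. ]
(60, 212) [412.3 -68.6  50. ]
(262, 450) [567.  -64.9  50. ]
(490, 262) [548.7  72.5  50. ]
```

```bash
cat > fit.py <<'E'
import numpy as np,json,itertools
from scipy.spatial.transform import Rotation as R
def frames(q,s,off=0):
    M=np.eye(3);o=[M]
    for i,a in enumerate(q):
        ax='zyzyzyz'[i];M=M@R.from_euler(ax,s[i]*a+(off if i==6 else 0)).as_matrix();o.append(M)
    return o
if __name__=="__main__":
    D=json.load(open('log.json'));res=[]
    for s in itertools.product((1,-1),repeat=7):
        for off in np.arange(0,4)*np.pi/2:
            e=[np.degrees((R.from_matrix(frames(q,s,off)[-1]).inv()*R.from_euler('xyz',o)).magnitude()) for q,p,o in D]
            res.append((max(e),s,off,np.round(e,2)))
    res.sort(key=lambda r:r[0])
    for r in res[:4]:print(r)
    s,off=res[0][1:3]
    A=[];b=[]
    for q,p,o in D:
        F=frames(q,s,off);A.append(np.hstack([[[0],[0],[1]]]+[F[i][:,[0,2]] for i in(2,3,4,5,6,7)][:0]+[F[2][:,[0,2]],F[4][:,[0,2]],F[6][:,[0,2]]]));b.append(p)
    A=np.vstack(A);b=np.hstack(b);x,_,rk,sv=np.linalg.lstsq(A,b,rcond=1e-4);print(x.round(1),rk,sv.round(3),(A@x-b).round(1))
E
python3 fit.py
```

```text
(np.float64(0.00020681784422427004), (-1, 1, -1, 1, -1, 1, -1), np.float64(1.5707963267948966), array([0., 0.]))
(np.float64(0.21715762753764148), (-1, -1, -1, -1, -1, -1, -1), np.float64(1.5707963267948966), array([0.22, 0.09]))
(np.float64(24.099221661242975), (-1, 1, -1, 1, -1, 1, 1), np.float64(1.5707963267948966), array([24.1 ,  4.35]))
(np.float64(24.100185587913035), (-1, -1, -1, -1, -1, -1, 1), np.float64(1.5707963267948966), array([24.1 ,  4.35]))
[ -5523.5    428.8    471.6    647.6  20237.9  18020.7 -14604. ] 6 [2.811e+00 2.410e+00 4.580e-01 2.730e-01 9.600e-02 1.000e-03] [ 0. -0.  0. -0. -0. -0.]
```

Call:
{"fn": "send_rows", "kwargs": {"deltas": [[[-0.43,-0.07,-0.02,0,0.1,0.2],[-0.855,-0.135,-0.02,0,0.2,0.41],[-0.855,-0.135,-0.02,0,0.2,0.41],[-0.855,-0.135,-0.02,0,0.2,0.41],[-0.855,-0.135,-0.02,0,0.2,0.41],[-0.855,-0.135,-0.02,0,0.2,0.41],[-0.855,-0.135,-0.02,0,0.2,0.41],[-0.855,-0.135,-0.02,0,0.2,0.41],[-0.855,-0.135,-0.02,0,0.2,0.41],[-0.855,-0.135,-0.02,0,0.2,0.41],[-0.855,-0.135,-0.02,0,0.2,0.41],[-0.855,-0.135,-0.02,0,0.2,0.41]]]}}

```text
clock: 2.6
eef_pos: [500.6, -288.9, 300.9]
orientation: [-2.961, -0.368, 1.002]
wrist_force: [0.4, 0.6, 0.3]
gripper_width: 85.3
finger_force: 0.0
```

```bash
python3 -c "
from lg import *
s=log();print(s['clock'],s['eef_pos'],s['orientation'],s['joints'])"; python3 fit.py
```

```text
2.6 [ 500.55927326 -288.94956318  300.91220388] [-2.96071002 -0.36763238  1.00187181] [ 0.37763196  0.45723893  0.42803664  1.53004305 -0.49622693  1.48520165
  0.37308653]
(np.float64(0.00020681784422427004), (-1, 1, -1, 1, -1, 1, -1), np.float64(1.5707963267948966), array([0., 0., 0.]))
(np.float64(29.930209390842787), (-1, 1, 1, 1, -1, 1, 1), np.float64(1.5707963267948966), array([29.93,  2.3 , 23.46]))
(np.float64(30.166083012375672), (-1, -1, 1, -1, 1, -1, 1), np.float64(1.5707963267948966), array([30.17,  2.38, 24.06]))
(np.float64(40.9013729027817), (-1, -1, -1, -1, 1, -1, -1), np.float64(1.5707963267948966), array([25.35,  0.28, 40.9 ]))
[ 134.8    5.8  474.9 -115.5  448.4   34.4  230. ] 7 [3.425 2.937 0.663 0.304 0.267 0.194 0.07 ] [-5.8 -6.6  1.6 -9.1 24.6  0.4 10.1 -0.7 -2. ]
```

```bash
cat > ik.py <<'E'
import numpy as np,json
from fit import frames,R
from scipy.optimize import least_squares
S=(-1,1,-1,1,-1,1,-1);OFF=np.pi/2
lo=np.array([-2.88,-.31,-1.54,.2,-1.41,.19,-2.57]);hi=np.array([2.88,2.03,1.56,2.42,4.55,2.02,2.57])
def cols(q):
    F=frames(q,S,OFF);return np.hstack([[[0],[0],[1.]]]+[F[1][:,[0,1]],F[2][:,[0,2]],F[3][:,[0,1]],F[4][:,[0,2]],F[5][:,[0,1]],F[6][:,[0,2]]]),F[-1]
D=json.load(open('log.json'))
A=np.vstack([cols(q)[0] for q,p,o in D]);b=np.hstack([p for q,p,o in D])
x0=np.array([365,0,0,0,395,0,0,0,385,0,0,0,350.])
w=np.array([30,20,20,20,60,20,20,20,60,20,20,60,60.])
As=A*w;X=x0+w*np.linalg.lstsq(np.vstack([As,.02*np.eye(13)]),np.r_[b-A@x0,np.zeros(13)],rcond=None)[0]
RES=A@X-b
def fk(q):
    C,M=cols(q);return C@X,M
def pose(p_grasp,back,ytool,gd=19):
    """tool rotation with z=-back; TCP=grasp+gd*z"""
    z=-np.array(back,float);z/=np.linalg.norm(z);y=np.array(ytool,float);y-=z*(y@z);y/=np.linalg.norm(y)
    M=np.c_[np.cross(y,z),y,z];return np.array(p_grasp)+gd*z,M
def ik(p,M,q0):
    f=lambda q:np.r_[(fk(q)[0]-p)/10,10*R.from_matrix(M.T@fk(q)[1]).as_rotvec(),.02*(q-q0)]
    r=least_squares(f,np.clip(q0,lo+.01,hi-.01),bounds=(lo+.03,hi-.03));q=r.x
    return q,np.linalg.norm(fk(q)[0]-p),np.degrees(np.linalg.norm(R.from_matrix(M.T@fk(q)[1]).as_rotvec()))
def rows(p,M,p0,o0):
    "delta of a call in interface units"
    M0=R.from_euler('xyz',o0).as_matrix();return np.r_[M0.T@(np.array(p)-p0)/500,np.degrees(R.from_matrix(M0.T@M).as_rotvec())/120]
E
python3 - <<'E'
from ik import *
print(X.round(1),abs(RES).max())
q0=np.array(D[-1][0]);r2=np.sqrt(.5)
def yaz(a):return np.array([np.cos(np.radians(a)),np.sin(np.radians(a)),0])
up=np.array([0,0,1.])
sites=dict(mat=((524,-300,61),[-60,-45,-30,-15,0]),crad=((475,295,63),[10]),stir=((485,5,105),[-30,-15,0,15,30]))
for k,(g,azs) in sites.items():
  for a in azs:
    for sgn in(1,-1):
        y=yaz(a);lat=np.cross(up,y)   # lat: +90deg from y
        for lean in(45,):
            c,s=np.cos(np.radians(lean)),np.sin(np.radians(lean))
            best=min((ik(*pose(g,c*up+sgn*s*lat,y),qq) for qq in(q0,np.array([0,.5,0,1.5,1,1.3,0]),np.array([0,.5,0,1.5,-1,1.3,0]),np.array([0,.5,-.8,1.5,0,1.3,0]),np.array([0,.5,.8,1.5,0,1.3,0]))),key=lambda t:t[1]+5*t[2])
            print(k,a,"lean",sgn,best[0].round(2),round(best[1],1),round(best[2],1))
E
```

```text
[ 3.512e+02  3.700e+00 -1.230e+01 -1.500e+00  5.039e+02  1.300e+00
 -1.360e+01  3.600e+00  4.705e+02  5.500e+00 -9.000e-01 -5.000e-01
  3.540e+02] 3.615557625380461e-05
mat -60 lean 1 [-0.23  1.14  0.76  1.39 -0.1   1.34 -0.64] 0.0 0.0
mat -60 lean -1 [ 1.64  1.05 -1.01  1.97  0.13  0.37 -0.17] 0.0 0.0
mat -45 lean 1 [-0.33  1.09  0.76  1.53 -0.    1.14 -0.53] 0.0 0.0
mat -45 lean -1 [ 0.68  0.8   0.26  1.84 -1.19  1.09  1.  ] 0.0 0.0
mat -30 lean 1 [ 0.01  0.85  0.12  1.68  0.7   1.1  -0.9 ] 0.0 0.0
mat -30 lean -1 [ 0.71  0.86  0.21  1.68 -0.97  1.21  1.  ] 0.0 0.0
mat -15 lean 1 [-0.01  0.79  0.11  1.84  0.91  0.94 -0.9 ] 0.0 0.0
mat -15 lean -1 [ 0.7   0.92  0.17  1.53 -0.8   1.34  1.03] 0.0 0.0
mat 0 lean 1 [-0.7   1.12  1.04  2.   -0.28  0.38  0.22] 0.0 0.0
mat 0 lean -1 [ 0.67  0.98  0.15  1.38 -0.64  1.46  1.09] 0.0 0.0
crad 10 lean 1 [-0.8   0.89 -0.18  1.58  0.67  1.38 -1.16] 0.0 0.0
crad 10 lean -1 [ 0.63  1.09 -1.06  1.98  0.21  0.5  -0.12] 0.0 0.0
stir -30 lean 1 [-0.38  0.76  0.    1.71  0.46  1.36 -1.17] 0.0 0.0
stir -30 lean -1 [ 1.38  0.96 -1.16  2.23  0.19  0.35 -0.23] 0.0 0.0
stir -15 lean 1 [-0.42  0.71 -0.04  1.83  0.62  1.26 -1.12] 0.0 0.0
stir -15 lean -1 [ 0.34  0.59  0.12  2.11 -1.08  1.    1.07] 0.0 0.0
stir 0 lean 1 [-0.44  0.65 -0.09  1.96  0.8   1.16 -1.1 ] 0.0 0.0
stir 0 lean -1 [ 0.34  0.65  0.07  1.97 -0.87  1.11  1.05] 0.0 0.0
stir 15 lean 1 [-0.43  0.6  -0.16  2.1   1.    1.06 -1.11] 0.0 0.0
stir 15 lean -1 [ 0.32  0.71  0.04  1.84 -0.69  1.22  1.07] 0.0 0.0
stir 30 lean 1 [-0.38  0.55 -0.25  2.24  1.25  0.99 -1.14] 0.0 0.0
stir 30 lean -1 [ 0.28  0.76  0.    1.71 -0.53  1.33  1.12] 0.0 0.0
```

```bash
cat > plan.py <<'E'
from ik import *
from lg import log
up=np.array([0,0,1.])
def tgt(g,az,lean,gd=25,back_off=0):
    a=np.radians(az);y=np.array([np.cos(a),np.sin(a),0]);lat=np.cross(up,y);l=np.radians(lean)
    b=np.cos(l)*up+np.sin(l)*lat;p,M=pose(g,b,y,gd);return p+back_off*b,M
def show(p,M,s,name=""):
    q,e1,e2=ik(p,M,np.array(s['joints']));print(name,"p",p.round(1),"d",rows(p,M,s['eef_pos'],s['orientation']).round(3),"q",q.round(2),round(e1,1),round(e2,1))
E
python3 - <<'E'
from plan import *
s=log();print(s['joints'].round(2))
for az in(-10,-20): show(*tgt((524,-300.3,68),az,-45,back_off=90),s,az);show(*tgt((524,-300.3,68),az,-45),s,az)
s2=dict(s);s2['joints']=np.array([-.3,.7,-.5,1.8,-1,1,.5])
for l in(-30,-35,-40,-45): show(*tgt((475.5,295.5,63),10,l),s2,"crad%d"%l)
E
```

```text
[ 0.38  0.46  0.43  1.53 -0.5   1.49  0.37]
-10 p [ 516.  -345.6  114. ] d [-0.208  0.143  0.3    0.019  0.181 -0.176] q [ 0.74  0.9   0.2   1.36 -0.71  1.53  1.01] 0.0 0.0
-10 p [ 527.1 -282.9   50.3] d [-0.144  0.124  0.467  0.019  0.181 -0.176] q [ 0.69  0.93  0.16  1.48 -0.75  1.38  1.05] 0.0 0.0
-20 p [ 508.3 -343.5  114. ] d [-0.212  0.128  0.301 -0.027  0.19  -0.106] q [ 0.76  0.85  0.23  1.49 -0.8   1.44  0.98] 0.0 0.0
-20 p [ 530.  -283.7   50.3] d [-0.142  0.13   0.467 -0.027  0.19  -0.106] q [ 0.7   0.89  0.18  1.58 -0.85  1.29  1.02] 0.0 0.0
crad-30 p [473.3 307.8  41.3] d [ 0.724 -0.527  0.946  0.07   0.042 -0.325] q [-0.17  0.63 -0.16  2.   -0.81  0.61  0.57] 0.0 0.0
crad-35 p [473.  309.6  42.5] d [ 0.728 -0.53   0.945  0.084  0.082 -0.322] q [-0.08  0.66 -0.21  2.01 -0.89  0.64  0.69] 0.0 0.0
crad-40 p [472.7 311.3  43.8] d [ 0.731 -0.533  0.944  0.098  0.122 -0.318] q [-0.    0.7  -0.26  2.   -0.95  0.68  0.8 ] 0.0 0.0
crad-45 p [472.4 312.9  45.3] d [ 0.734 -0.535  0.942  0.112  0.162 -0.314] q [ 0.06  0.74 -0.29  2.   -1.01  0.72  0.9 ] 0.0 0.0
```

Call:
{"fn": "send_rows", "kwargs": {"deltas": [[[-0.106,0.064,0.15,-0.014,0.095,-0.053],[-0.212,0.128,0.301,-0.027,0.19,-0.106],[-0.212,0.128,0.301,-0.027,0.19,-0.106],[-0.212,0.128,0.301,-0.027,0.19,-0.106],[-0.212,0.128,0.301,-0.027,0.19,-0.106],[-0.212,0.128,0.301,-0.027,0.19,-0.106],[-0.212,0.128,0.301,-0.027,0.19,-0.106]]], "claw": 1}}

```text
clock: 3.3
eef_pos: [510.4, -345.2, 118.6]
orientation: [3.133, -0.783, 1.228]
wrist_force: [0.5, 0.5, 1.1]
gripper_width: 85.3
finger_force: 0.0
```

```bash
python3 - <<'E'
from plan import *
from bench import cams
import cv2
s=log();print(s['eef_pos'],s['orientation'])
show(*tgt((524,-300.3,68),-20,-45),s)
p,d=cams.read_camera("wrist");cv2.imwrite("pics/w1.png",p[:,:,::-1])
c=cams.get_calibration("wrist");np.savez("w1.npz",p=p,d=d,**c)
from h import *
w,_=cloud("w1.npz");m=(abs(w[...,0]-524)<60)&(abs(w[...,1]+300)<60)
for z0,z1 in((93,99),):
    q=w[m&(w[...,2]>z0)&(w[...,2]<z1)];rc=cv2.minAreaRect(q[:,:2].astype(np.float32));print(len(q),rc)
q=w[m&(w[...,2]>20)&(w[...,2]<85)];print(len(q),circ(q[:,:2]))
E
```

```text
[ 510.4059584  -345.22856874  118.58466812] [ 3.13297431 -0.78328785  1.22795399]
 p [ 530.  -283.7   50.3] d [-0.005 -0.006  0.188  0.002  0.001  0.002] q [ 0.67  0.9   0.23  1.58 -0.88  1.31  1.03] 0.0 0.0
7148 ((523.317626953125, -302.2828674316406), (59.38393020629883, 59.27302169799805), 21.469911575317383)
1784 (array([ 523.42358393, -302.08509177]), np.float64(29.73877858704063))
```

Call:
{"fn": "send_rows", "kwargs": {"deltas": [[[-0.003,-0.005,0.07,0,0,0],[-0.005,-0.006,0.13,0,0,0],[-0.005,-0.006,0.17,0,0,0],[-0.005,-0.006,0.188,0,0,0],[-0.005,-0.006,0.188,0,0,0],[-0.005,-0.006,0.188,0,0,0]]]}}

```text
clock: 3.95
eef_pos: [528.1, -285.9, 48.3]
orientation: [3.136, -0.782, 1.223]
wrist_force: [-1.2, -0.5, 0.1]
gripper_width: 85.4
finger_force: 0.0
```

Call:
{"fn": "send_rows", "kwargs": {"deltas": [[[0,0,0,0,0,0],[0,0,0,0,0,0],[0,0,0,0,0,0],[0,0,0,0,0,0],[0,0,0,0,0,0],[0,0,0,0,0,0],[0,0,0,0,0,0],[0,0,0,0,0,0]]], "claw": 0, "squeeze": 40}}

```text
clock: 4.75
eef_pos: [527.4, -286.4, 47.4]
orientation: [3.138, -0.784, 1.219]
wrist_force: [-1.7, -2.2, 5.2]
gripper_width: 58.4
finger_force: 42.9
```

```bash
python3 - <<'E'
from plan import *
s=log();print(s['eef_pos'],s['joints'].round(2),s['gripper_width'],s['finger_force'],s['wrist_force'])
p,M=tgt((523.6,-301.5,68),-20,-45);M0=R.from_euler('xyz',s['orientation']).as_matrix()
print("grasp centre in tool",M0.T@(np.array((523.6,-301.5,68))-s['eef_pos']))
pl=(470,330,200)
show(s['eef_pos']+np.array([-40,0,170]),tgt(pl,-20,0)[1],s)
E
```

```text
[ 527.39124312 -286.36310008   47.37918016] [ 0.68  0.89  0.23  1.6  -0.88  1.3   1.04] 58.35868086956562 42.894588243216276 [-1.71372919 -2.21836127  5.22725312]
grasp centre in tool [  3.56285935   1.74339695 -25.55355307]
 p [ 487.4 -286.4  217.4] d [ 0.22  -0.074 -0.261  0.002 -0.374 -0.002] q [ 0.12  0.36  0.46  1.81 -0.18  1.02  0.3 ] 0.0 0.0
```

```bash
cat > obj.py <<'E'
from plan import *
import json
def store(s,bp,bz,f='held.json'):
    M0=R.from_euler('xyz',s['orientation']).as_matrix()
    json.dump([list(M0.T@(np.array(bp)-s['eef_pos'])),list(M0.T@np.array(bz))],open(f,'w'))
def toolfor(bp,bz,yt,f='held.json'):
    "tool pose that puts the beaker mouth at bp, its z along bz, tool y nearest yt"
    p,z=map(np.array,json.load(open(f)));bz=np.array(bz,float);yt=np.array(yt,float)
    M=R.align_vectors([bz,yt],[z,[0,1,0]],weights=[1e6,1])[0].as_matrix();return np.array(bp)-M@p,M
E
python3 - <<'E'
from obj import *
s=log();store(s,(523.6,-301.5,6),(0,0,1))
M0=R.from_euler('xyz',s['orientation']).as_matrix()
show(s['eef_pos']+[-20,30,215],M0,s,"lift")
a=np.radians(10);r=np.array([-np.sin(a),np.cos(a),0]);y=np.array([np.cos(a),np.sin(a),0])
c=np.array([475.5,295.5,63])
p,M=toolfor(c-45*r,r,y);print(M.round(2))
show(p,M,s,"lay");show(p+[0,0,130],M,s,"prelay")
s2=dict(s);s2['eef_pos']=s['eef_pos']+[-20,30,215];s2['joints']=np.array([0,.5,0,1.7,0,1.2,0])
show(p+[0,0,130],M,s2,"prelay from lift")
E
```

```text
lift p [ 507.4 -256.4  262.4] d [ 0.334 -0.057 -0.275  0.     0.     0.   ] q [ 0.63  0.55  0.27  1.64 -0.79  1.51  0.82] 0.0 0.0
[[-0.12  0.98  0.12]
 [ 0.69  0.18 -0.7 ]
 [-0.71 -0.   -0.71]]
lay p [474.5 291.6  47.5] d [ 0.743 -0.5    0.738  0.001 -0.73  -0.281] q [-1.55  1.19  0.99  1.59 -0.28  1.21 -0.41] 0.0 0.0
prelay p [474.5 291.6 177.5] d [ 0.927 -0.499  0.554  0.001 -0.73  -0.281] q [-1.58  1.01  1.06  1.58 -0.14  1.35 -0.38] 0.0 0.0
prelay from lift p [474.5 291.6 177.5] d [ 0.593 -0.442  0.829  0.001 -0.73  -0.281] q [-0.97  0.71  0.05  1.56  0.52  1.48 -0.96] 0.0 0.0
```

Call:
{"fn": "send_rows", "kwargs": {"deltas": [[[0.02,0,-0.02,0,0,0],[0.06,0,-0.06,0,0,0],[0.12,-0.01,-0.11,0,0,0],[0.19,-0.02,-0.17,0,0,0],[0.26,-0.04,-0.22,0,0,0],[0.31,-0.05,-0.26,0,0,0],[0.334,-0.057,-0.275,0,0,0],[0.334,-0.057,-0.275,0,0,0]]]}}

```text
clock: 5.55
eef_pos: [507.9, -255.2, 263.5]
orientation: [3.136, -0.783, 1.223]
wrist_force: [0.2, -0.0, -2.2]
gripper_width: 58.9
finger_force: 43.4
```

```bash
python3 - <<'E'
from obj import *
s=log();print(s['eef_pos'],s['joints'].round(2),s['gripper_width'],s['finger_force'],s['wrist_force'])
a=np.radians(10);r=np.array([-np.sin(a),np.cos(a),0]);y=np.array([np.cos(a),np.sin(a),0])
c=np.array([475.5,295.5,63]);p,M=toolfor(c-45*r,r,y)
d=rows(p+[0,0,110],M,s['eef_pos'],s['orientation']);print(d.round(3))
# path preview: half
M0=R.from_euler('xyz',s['orientation'])
for f in(.3,.5,.7,1):
    e=d*f;P=s['eef_pos']+M0.apply(e[:3]*500);Mf=(M0*R.from_rotvec(np.radians(120)*e[3:])).as_matrix()
    bp,bz=map(np.array,json.load(open('held.json')));m=P+Mf@bp;print(f,P.round(),"mouth",m.round(),"base",(m+90*Mf@bz).round())
E
```

```text
[ 507.89968982 -255.20188244  263.46386566] [ 0.62  0.55  0.28  1.64 -0.79  1.51  0.82] 58.87179865044463 43.38160668499768 [ 0.19264411 -0.01041929 -2.22540926]
[ 0.563 -0.441  0.857  0.002 -0.73  -0.28 ]
0.3 [498. -91. 232.] mouth [ 496. -124.  202.] base [497. -83. 282.]
0.5 [491.  18. 210.] mouth [491. -22. 193.] base [490.  42. 256.]
0.7 [484. 128. 189.] mouth [488.  84. 185.] base [482. 164. 225.]
1 [474. 292. 157.] mouth [483. 251. 173.] base [468. 340. 173.]
```

Call:
{"fn": "send_rows", "kwargs": {"deltas": [[[0.06,-0.03,0.02,0,-0.04,-0.015],[0.14,-0.08,0.1,0,-0.1,-0.04],[0.22,-0.13,0.18,0,-0.18,-0.07],[0.3,-0.17,0.25,0,-0.26,-0.1],[0.36,-0.21,0.31,0.001,-0.34,-0.13],[0.41,-0.25,0.39,0.001,-0.41,-0.16],[0.45,-0.29,0.47,0.001,-0.48,-0.19],[0.49,-0.33,0.56,0.001,-0.55,-0.21],[0.52,-0.37,0.66,0.002,-0.62,-0.24],[0.54,-0.41,0.75,0.002,-0.68,-0.26],[0.555,-0.43,0.82,0.002,-0.72,-0.275],[0.563,-0.441,0.857,0.002,-0.73,-0.28],[0.563,-0.441,0.857,0.002,-0.73,-0.28],[0.563,-0.441,0.857,0.002,-0.73,-0.28]]]}}

```text
clock: 6.95
eef_pos: [468.6, 296.3, 147.1]
orientation: [-3.117, 0.788, 1.775]
wrist_force: [0.1, 0.2, -0.7]
gripper_width: 58.7
finger_force: 43.5
```

```bash
python3 - <<'E'
from obj import *
from bench import cams
from h import *
s=log();print(s['eef_pos'],s['joints'].round(2),s['gripper_width'],s['finger_force'])
M0=R.from_euler('xyz',s['orientation']);b=[np.array(v) for v in json.load(open('held.json'))]
print("mouth",s['eef_pos']+M0.apply(b[0]),"bz",M0.apply(b[1]))
a=np.radians(10);r=np.array([-np.sin(a),np.cos(a),0]);y=np.array([np.cos(a),np.sin(a),0])
c=np.array([475.5,295.5,63]);p,M=toolfor(c-45*r,r,y);show(p,M,s,"lay");show(p+[0,0,4],M,s,"lay+4")
p,d=cams.read_camera("wrist");cc=cams.get_calibration("wrist");np.savez("w2.npz",p=p,d=d,**cc)
p2,d2=cams.read_camera("scene");np.savez("s2.npz",p=p2,d=d2,**cams.get_calibration("scene"))
cv2.imwrite("pics/w2.png",np.vstack([cv2.resize(p[:,:,::-1],(400,300)),cv2.resize(p2[60:260,220:500,::-1],(400,286))]))
w,_=cloud("w2.npz")
m=(w[...,2]>34)&(w[...,2]<43)&(np.hypot(w[...,0]-475,w[...,1]-295)<85);q=w[m];print(len(q),cv2.minAreaRect(q[:,:2].astype(np.float32)) if len(q)>5 else "")
E
```

```text
[468.5892948  296.34418667 147.05742442] [-0.84  0.76 -0.15  1.55  0.61  1.51 -1.05] 58.68589115835653 43.467646948993206
mouth [478.08494976 256.03252293 162.56671576] bz [-1.82883854e-01  9.83134279e-01 -6.96338217e-04]
lay p [474.5 291.6  47.5] d [ 0.133  0.013  0.148 -0.003  0.     0.009] q [-0.85  0.89 -0.14  1.56  0.64  1.38 -1.14] 0.0 0.0
lay+4 p [474.5 291.6  51.5] d [ 0.127  0.013  0.143 -0.003  0.     0.009] q [-0.85  0.89 -0.14  1.56  0.64  1.38 -1.14] 0.0 0.0
3238 ((477.8785400390625, 294.71148681640625), (54.06388854980469, 129.8102264404297), 10.427634239196777)
```

View pics/w2.png

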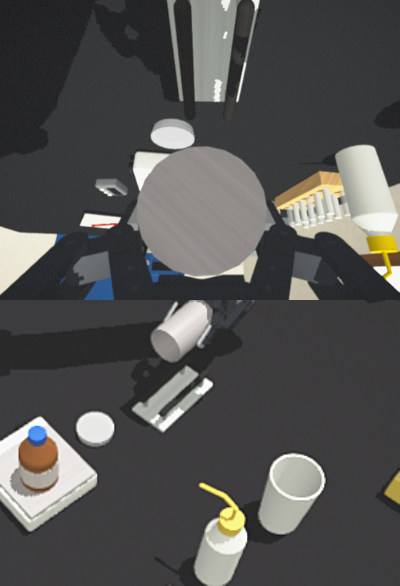

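The wrist view (upper half) shows the beaker's base as a grey disc at about (200,210), with the cradle rails at the top. The scene view (lower half) shows the beaker lying level above the cradle.

```bash
python3 - <<'E'
from obj import *
from h import *
s=bot_s=log();M0=R.from_euler('xyz',s['orientation']);b=[np.array(v) for v in json.load(open('held.json'))]
mo=s['eef_pos']+M0.apply(b[0]);bz=M0.apply(b[1]);ba=mo+90*bz
w,_=cloud("w2.npz");e=w-ba;ax=e@bz;rad=np.linalg.norm(e-ax[...,None]*bz,axis=-1)
q=w[(abs(ax)<8)&(rad<29)&(w[...,2]>100)];
n=np.linalg.svd(q-q.mean(0),full_matrices=False)[2][2];n*=np.sign(n@bz);print("expected",ba,bz,"seen",q.mean(0),n,len(q))
w,_=cloud("s2.npz");e=w-mo;ax=e@bz;rad=np.linalg.norm(e-ax[...,None]*bz,axis=-1);m=(ax>5)&(ax<60)&(rad<45)&(w[...,2]>100);q=w[m]
print("scene radius stat",len(q),np.percentile(rad[m],[10,50,90]))
from scipy.optimize import least_squares
u=np.cross(bz,[0,0,1]);f=lambda t:np.linalg.norm((q-mo-t[0]*u-[0,0,t[1]])-((q-mo-t[0]*u-[0,0,t[1]])@bz)[:,None]*bz,axis=1)-30
print("offset u,z",least_squares(f,[0,0],loss='soft_l1').x,"u",u)
a=np.radians(10.3);r=np.array([-np.sin(a),np.cos(a),0]);y=np.array([np.cos(a),np.sin(a),0])
c=np.array([477,295.2,63]);p,M=toolfor(c-45*r,r,y);show(p,M,s,"lay");print(M0.inv().apply([0,0,1]))
E
```

```text
expected [466.12057117 339.85359519 169.04093299] [-1.74937209e-01  9.84579589e-01 -7.39277654e-05] seen [464.30317713 341.89391746 170.45337503] [-1.75743088e-01  9.84436021e-01  2.95363682e-04] 23568
scene radius stat 922 [25.10777976 28.35659096 34.23315569]
offset u,z [-0.96703299 -2.89098012] u [ 0.98457959  0.17493721 -0.        ]
lay p [476.  291.3  47.5] d [ 0.149  0.008  0.151 -0.004  0.     0.001] q [-0.85  0.89 -0.14  1.56  0.64  1.38 -1.14] 0.0 0.0
[-0.70839449 -0.00823699 -0.70576865]
```

Call:
{"fn": "send_rows", "kwargs": {"deltas": [[[0.03,0.002,0.03,-0.001,0,0],[0.07,0.004,0.07,-0.002,0,0],[0.11,0.006,0.11,-0.004,0,0],[0.135,0.008,0.137,-0.004,0,0],[0.143,0.008,0.145,-0.004,0,0],[0.145,0.008,0.147,-0.004,0,0.001],[0.145,0.008,0.147,-0.004,0,0.001]]]}}

```text
clock: 7.75
eef_pos: [478.3, 292.4, 54.5]
orientation: [3.134, 0.783, 1.746]
wrist_force: [-0.1, -0.3, -2.0]
gripper_width: 58.6
finger_force: 43.4
```

```bash
cat > lay.py <<'E'
from obj import *
s=log();print(s['eef_pos'],s['wrist_force'],s['joints'].round(2))
M0=R.from_euler('xyz',s['orientation']);b=[np.array(v) for v in json.load(open('held.json'))]
mo=s['eef_pos']+M0.apply(b[0]);bz=M0.apply(b[1]);print("mid",mo+45*bz,bz)
a=np.radians(10.3);r=np.array([-np.sin(a),np.cos(a),0]);y=np.array([np.cos(a),np.sin(a),0])
c=np.array([477,295.2,63]);p,M=toolfor(c-45*r,r,y);show(p,M,s,"lay");print(M0.inv().apply([0,0,1]))
E
python3 lay.py
```

```text
[478.30756355 292.38122658  54.47300463] [-0.10597015 -0.31857467 -1.9921492 ] [-0.84  0.88 -0.14  1.56  0.64  1.38 -1.14]
mid [479.25725183 296.16704939  70.00926022] [-0.17698598  0.98420505  0.00404701]
lay p [476.  291.3  47.5] d [ 0.009 -0.005  0.011  0.001 -0.002 -0.003] q [-0.85  0.89 -0.14  1.56  0.65  1.38 -1.14] 0.0 0.0
[-0.70551804  0.00554891 -0.70867023]
```

Call:
{"fn": "send_rows", "kwargs": {"deltas": [[[0.003,-0.004,0.005,0,-0.001,-0.002],[0.006,-0.005,0.008,0,-0.002,-0.003],[0.009,-0.005,0.011,0,-0.002,-0.003],[0.009,-0.005,0.011,0,-0.002,-0.003],[0.009,-0.005,0.011,0,-0.002,-0.003]]]}}

```text
clock: 8.25
eef_pos: [476.1, 291.6, 48.2]
orientation: [3.139, 0.789, 1.755]
wrist_force: [-0.3, 1.1, 7.0]
gripper_width: 58.4
finger_force: 44.1
```

```bash
python3 lay.py
```

```text
[476.05498613 291.59135481  48.16577492] [-0.33345053  1.11556995  6.95564384] [-0.85  0.89 -0.14  1.56  0.65  1.38 -1.14]
mid [477.02650672 295.48526323  63.67394131] [-0.18266788  0.98317276 -0.00194087]
lay p [476.  291.3  47.5] d [ 0.001 -0.     0.001  0.002  0.001  0.001] q [-0.85  0.89 -0.14  1.56  0.65  1.38 -1.14] 0.0 0.0
[-0.70975175  0.00155592 -0.70445017]
```

Call:
{"fn": "send_rows", "kwargs": {"deltas": [[[0,0,0,0,0,0],[0,0,0,0,0,0],[0,0,0,0,0,0],[0,0,0,0,0,0],[0,0,0,0,0,0],[0,0,-0.02,0,0,0],[0,0,-0.06,0,0,0],[0,0,-0.12,0,0,0],[0,0,-0.2,0,0,0],[0,0,-0.28,0,0,0],[0,0,-0.28,0,0,0]]], "claw": 1}}

```text
clock: 9.35
eef_pos: [455.9, 396.0, 149.0]
orientation: [3.136, 0.779, 1.758]
wrist_force: [-0.8, 1.1, 0.7]
gripper_width: 85.2
finger_force: 0.0
```

```bash
cat > findb.py <<'E'
from bench import cams
from h import *
from scipy.optimize import least_squares
def beaker(n,c=(477,295),f=None):
    p,d=cams.read_camera(n);np.savez("cur_%s.npz"%n,p=p,d=d,**cams.get_calibration(n));w,_=cloud("cur_%s.npz"%n)
    q=w[(np.hypot(w[...,0]-c[0],w[...,1]-c[1])<75)&(w[...,2]>66)&(w[...,2]<100)]
    rc=cv2.minAreaRect(q[:,:2].astype(np.float32));return np.round(rc[0],1),np.round(rc[1],1),round(rc[2],1),np.percentile(q[:,2],98).round(1),len(q)
E
python3 - <<'E'
from obj import *
from findb import *
s=log();print(s['eef_pos'],s['gripper_width'],s['joints'].round(2))
for n in("top","scene","wrist"):print(n,beaker(n))
p=np.load("cur_scene.npz")['p'][60:200,220:440,::-1];q=np.load("cur_wrist.npz")['p'][:,:,::-1]
cv2.imwrite("pics/lay.png",np.vstack([cv2.resize(p,(440,280)),cv2.resize(q,(440,310))]))
# bottle grasp preview
M0=R.from_euler('xyz',s['orientation']).as_matrix()
for az in(10,0,-10,-25):show(*tgt((498.7,-3,90),az,0,back_off=120),s,az)
show(s['eef_pos']+[0,0,120],tgt((0,0,0),10,0)[1],s,"upright")
E
```

```text
[455.92296031 395.97514458 148.97552372] 85.23954835314854 [-0.94  0.86 -0.17  1.34  0.58  1.63 -1.08]
top (array([473.8, 296.5]), array([59.2, 90.4]), 11.0, np.float64(95.4), 1082)
scene (array([478.1, 296.7]), array([59.9, 95.9]), 9.3, np.float64(95.4), 763)
wrist (array([475.2, 294.7]), array([58.8, 92.3]), 10.8, np.float64(93.0), 4762)
10 p [498.7  -3.  185. ] d [-0.62  -0.067  0.51   0.005  0.372  0.007] q [-0.05  0.26  0.01  1.98 -0.    0.9   0.13] 0.0 0.0
0 p [498.7  -3.  185. ] d [-0.62  -0.067  0.51   0.037  0.37   0.086] q [-0.08  0.26  0.04  1.98 -0.01  0.9  -0.04] 0.0 0.0
-10 p [498.7  -3.  185. ] d [-0.62  -0.067  0.51   0.07   0.367  0.165] q [-0.1   0.26  0.06  1.98 -0.02  0.9  -0.2 ] 0.0 0.0
-25 p [498.7  -3.  185. ] d [-0.62  -0.067  0.51   0.118  0.359  0.283] q [-0.14  0.26  0.11  1.99 -0.04  0.9  -0.45] 0.0 0.0
upright p [455.9 396.  269. ] d [-0.169  0.001 -0.171  0.005  0.372  0.007] q [-0.55  0.37 -0.27  1.63  0.11  1.16 -0.67] 0.0 0.0
```

View pics/lay.png

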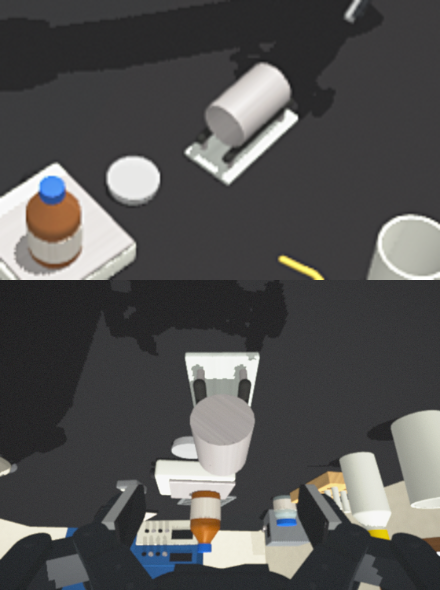

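The scene view (upper half) shows the beaker lying in the cradle at about (248,104). The wrist view (lower half) shows its base centred at (222,420) between the rails. A top-down grip on the bottle would drive the cap into the palm, so I'll look for a reachable side grip.

```bash
python3 - <<'E'
from obj import *
s=log();print(X.round(1),abs(RES).max().round(2))
q0=[np.array(s['joints']),np.array([0,.5,0,1.9,.8,1.2,-1]),np.array([0.3,.6,0,1.9,-.8,1.2,1]),np.array([0,.9,0,1.5,0,.3,1.5]),np.array([0,.9,0,1.5,0,.3,-1.5])]
def best(g,az,lean):
    o=[]
    p,M=tgt(g,az,lean,back_off=0);p2,_=tgt(g,az,lean,back_off=90)
    for q in q0:
        a=ik(p,M,q);
        if a[1]>1 or a[2]>1:continue
        b=ik(p2,M,a[0])
        if b[1]>1 or b[2]>1:continue
        o.append((min(np.min(np.r_[x-lo,hi-x]) for x in(a[0],b[0])),a[0]))
    return max(o,key=lambda t:t[0]) if o else None
for k,g in(("stir",(498.7,-3,105)),("mat",(532,-279,61))):
    for az in range(-90,91,20):
        for l in(62,-62):
            r=best(g,az,l)
            if r and r[0]>.08: print(k,az,l,round(r[0],2),r[1].round(2))
E
```

```text
[ 3.464e+02 -0.000e+00 -1.480e+01  0.000e+00  5.057e+02 -1.000e-01
 -1.170e+01  0.000e+00  4.707e+02 -0.000e+00 -4.000e-01 -1.000e-01
  3.591e+02] 0.01
stir -50 62 0.13 [-0.78  1.24  0.87  1.4  -0.17  1.69 -0.76]
stir -30 62 0.39 [-1.    1.24  0.95  1.57 -0.1   1.44 -0.59]
stir -30 -62 0.19 [ 1.57  1.39 -1.26  2.17  0.41  0.44 -0.19]
stir -10 62 0.48 [-0.64  0.88  0.15  1.76  0.67  1.38 -1.11]
stir -10 -62 0.46 [ 0.72  0.81 -0.23  1.96 -0.95  1.12  1.11]
stir 10 62 0.45 [-0.51  0.8  -0.13  1.97  1.05  1.34 -1.26]
stir 10 -62 0.51 [ 0.58  0.88 -0.18  1.74 -0.71  1.35  1.06]
stir 30 62 0.22 [-0.51  0.74 -0.2   2.2   1.37  1.25 -1.37]
stir 30 -62 0.38 [ 0.9   1.19 -0.89  1.52  0.    1.45  0.61]
stir 50 -62 0.12 [ 0.7   1.21 -0.83  1.36  0.1   1.7   0.75]
mat -50 62 0.4 [-0.42  1.37  0.95  1.34 -0.09  1.43 -0.53]
mat -50 -62 0.32 [ 1.78  1.42 -1.18  1.86  0.23  0.59  0.03]
mat -30 62 0.62 [-0.25  1.05  0.36  1.58  0.62  1.24 -0.92]
mat -30 -62 0.52 [ 1.56  1.31 -1.01  1.6  -0.02  0.99  0.37]
mat -10 62 0.59 [-0.13  0.92  0.08  1.83  1.12  1.16 -1.14]
mat -10 -62 0.48 [ 1.34  1.32 -0.91  1.35 -0.01  1.35  0.51]
mat 10 62 0.31 [-0.11  0.86  0.03  2.08  1.54  1.05 -1.33]
mat 10 -62 0.14 [ 1.09  1.3  -0.71  1.11 -0.05  1.67  0.73]
```

```bash
python3 - <<'E'
from obj import *
s=log();print(s['eef_pos'])
p,M=tgt((498.7,-3,106),-5,63,back_off=95);show(p+[0,0,60],M,s,"hi");show(p,M,s,"pre");print(R.from_euler('xyz',s['orientation']).inv().apply([0,0,1]))
E
```

```text
[456.86015319 388.53690523 144.9922164 ]
hi p [504.1  59.1 197.8] d [-0.544 -0.029  0.397  0.106 -0.148  0.077] q [-0.69  0.75  0.04  1.68  0.7   1.61 -1.06] 0.0 0.0
pre p [504.1  59.1 137.8] d [-0.458 -0.029  0.482  0.106 -0.148  0.077] q [-0.69  0.84  0.04  1.68  0.7   1.54 -1.11] 0.0 0.0
[-7.09359087e-01 -4.60343151e-04 -7.04847128e-01]
```

Call:
{"fn": "send_rows", "kwargs": {"deltas": [[[-0.05,0,-0.05,0,0,0],[-0.1,0,-0.08,0,0,0],[-0.15,-0.003,-0.04,0.01,-0.015,0.01],[-0.21,-0.006,0.03,0.03,-0.03,0.02],[-0.28,-0.01,0.1,0.05,-0.06,0.035],[-0.35,-0.015,0.18,0.07,-0.09,0.05],[-0.42,-0.02,0.26,0.09,-0.12,0.065],[-0.5,-0.025,0.34,0.106,-0.148,0.077],[-0.544,-0.029,0.397,0.106,-0.148,0.077],[-0.52,-0.029,0.43,0.106,-0.148,0.077],[-0.458,-0.029,0.482,0.106,-0.148,0.077],[-0.458,-0.029,0.482,0.106,-0.148,0.077],[-0.458,-0.029,0.482,0.106,-0.148,0.077],[-0.458,-0.029,0.482,0.106,-0.148,0.077]]]}}

```text
clock: 10.9
eef_pos: [504.6, 59.6, 138.8]
orientation: [3.139, 1.1, 1.481]
wrist_force: [0.4, -0.0, 0.6]
gripper_width: 85.4
finger_force: 0.0
```

```bash
cat > bot1.py <<'E'
from obj import *
from bench import cams
from h import *
p,d=cams.read_camera("wrist");np.savez("w3.npz",p=p,d=d,**cams.get_calibration("wrist"))
w,_=cloud("w3.npz");m=np.hypot(w[...,0]-499,w[...,1]+3)<50
q=w[m&(w[...,2]>62)&(w[...,2]<115)];B,rr=circ(q[:,:2]);print("bottle",B,rr,len(q))
m=(w[...,2]>45)&(w[...,2]<55)&(np.hypot(w[...,0]-474,w[...,1]-5)<110);q=w[m];print(cv2.minAreaRect(q[:,:2].astype(np.float32)),np.median(q[:,2]))
cv2.imwrite("pics/w3.png",p[:,:,::-1])
s=log();print(s['eef_pos'],s['joints'].round(2))
show(*tgt((499,-2.8,106),-5,63),s)
E
python3 bot1.py
```

```text
bottle [498.31235252  -3.08067878] 29.892782898613273 7472
((485.3291931152344, 7.129974365234375), (123.84370422363281, 131.71780395507812), 3.063859462738037) 50.529417048060864
[504.80517852  59.84386338 139.07434154] [-0.67  0.84  0.02  1.68  0.7   1.55 -1.12]
 p [497.1 -25.   94.7] d [ 0.002 -0.001  0.192  0.    -0.    -0.001] q [-0.6   0.86  0.06  1.8   0.78  1.39 -1.16] 0.0 0.0
```

View pics/w3.png

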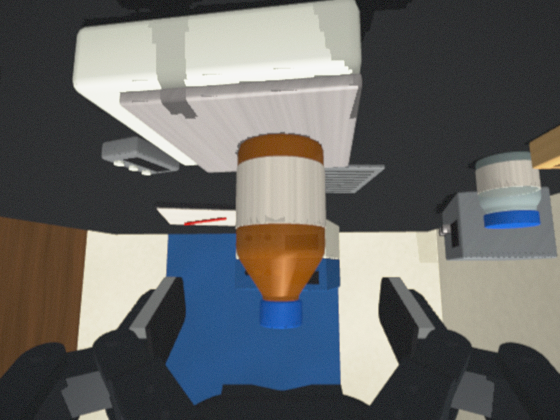

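The wrist view shows the bottle upright and centred between the open fingers: body at (280,200), cap at (280,313). The metal plate is visible under it, and its measured rectangle of 124x132 is centred near (485,6.5).

Call:
{"fn": "send_rows", "kwargs": {"deltas": [[[0.002,-0.001,0.05,0,0,0],[0.002,-0.001,0.1,0,0,0],[0.002,-0.001,0.15,0,0,0],[0.002,-0.001,0.18,0,0,0],[0.002,-0.001,0.19,0,0,0],[0.002,-0.001,0.192,0,0,0],[0.002,-0.001,0.192,0,0,0]]]}}

```text
clock: 11.65
eef_pos: [496.8, -24.1, 93.4]
orientation: [3.139, 1.099, 1.482]
wrist_force: [-0.4, 0.4, 0.3]
gripper_width: 85.2
finger_force: 0.0
```

Call:
{"fn": "send_rows", "kwargs": {"deltas": [[[0,0,0,0,0,0],[0,0,0,0,0,0],[0,0,0,0,0,0],[0,0,0,0,0,0],[0,0,0,0,0,0],[0,0,0,0,0,0],[0,0,0,0,0,0],[0,0,0,0,0,0]]], "claw": 0, "squeeze": 60}}

```text
clock: 12.45
eef_pos: [496.6, -24.5, 93.5]
orientation: [3.14, 1.1, 1.482]
wrist_force: [-0.7, 4.3, 5.5]
gripper_width: 58.6
finger_force: 64.7
```

```bash
python3 - <<'E'
from obj import *
s=log();print(s['eef_pos'],s['joints'].round(2),s['gripper_width'],s['finger_force'],s['wrist_force'])
store(s,(498.5,-3,50.3),(0,0,1),'bottle.json')
M0=R.from_euler('xyz',s['orientation']);print(M0.inv().apply([0,0,1]))
def y(a):a=np.radians(a);return np.array([np.cos(a),np.sin(a),0])
s2=dict(s)
for a,z in((-30,100),(-30,6)):
    p,M=toolfor((532,-279,z),(0,0,1),y(a),'bottle.json');show(p,M,s,z)
E
```

```text
[496.59037693 -24.54626633  93.50965513] [-0.6   0.87  0.06  1.8   0.78  1.38 -1.17] 58.59329766051578 64.71069395542145 [-0.67339785  4.3235322   5.50590576]
[-8.91070770e-01  7.85475057e-04 -4.53863708e-01]
100 p [ 521.2 -297.7  143.2] d [-0.334  0.096  0.436  0.186 -0.     0.095] q [-0.17  0.88  0.23  1.6   0.75  1.4  -0.91] 0.0 0.0
6 p [ 521.2 -297.7   49.2] d [-0.166  0.096  0.521  0.186 -0.     0.095] q [-0.16  1.03  0.21  1.57  0.74  1.32 -1.  ] 0.0 0.0
```

Call:
{"fn": "send_rows", "kwargs": {"deltas": [[[-0.01,0,-0.005,0,0,0],[-0.03,0,-0.015,0,0,0],[-0.055,0,-0.028,0,0,0],[-0.078,0,-0.039,0,0,0],[-0.095,0.002,-0.035,0.004,0,0.002],[-0.105,0.006,-0.016,0.011,0,0.006],[-0.119,0.012,0.013,0.022,0,0.011],[-0.139,0.019,0.051,0.037,0,0.019],[-0.161,0.028,0.095,0.054,0,0.028],[-0.183,0.036,0.138,0.071,0,0.036],[-0.205,0.045,0.181,0.087,0,0.045],[-0.227,0.054,0.224,0.104,0,0.053],[-0.249,0.062,0.268,0.121,0,0.062],[-0.271,0.071,0.311,0.138,0,0.07],[-0.29,0.079,0.349,0.153,0,0.078],[-0.307,0.085,0.383,0.166,0,0.085],[-0.322,0.091,0.412,0.177,0,0.09],[-0.33,0.095,0.429,0.183,0,0.094],[-0.334,0.096,0.436,0.186,0,0.095],[-0.334,0.096,0.436,0.186,0,0.095]]]}}

```text
clock: 14.45
eef_pos: [520.0, -298.9, 142.8]
orientation: [3.141, 1.1, 1.044]
wrist_force: [-0.2, 0.7, -2.7]
gripper_width: 58.4
finger_force: 64.5
```

```bash
cat > bd.py <<'E'
from obj import *
from bench import cams
from h import *
p,d=cams.read_camera("scene");np.savez("s4.npz",p=p,d=d,**cams.get_calibration("scene"))
s=log();print(s['eef_pos'],s['joints'].round(2),s['wrist_force'],s['gripper_width'])
M0=R.from_euler('xyz',s['orientation']);b=[np.array(v) for v in json.load(open('bottle.json'))]
B=s['eef_pos']+M0.apply(b[0]);print("bottle",B,M0.apply(b[1]))
y=np.array([np.cos(np.pi/6),-.5,0])
for z in(26,6):
    p_,M=toolfor((532,-279,z),(0,0,1),y,'bottle.json');show(p_,M,s,z)
w,_=cloud("s4.npz")
for z0,z1 in((12,35),(35,58)):
    q=w[(np.hypot(w[...,0]-B[0],w[...,1]-B[1])<45)&(w[...,2]>B[2]+z0)&(w[...,2]<B[2]+z1)];print(z0,circ(q[:,:2]),len(q))
q=w[(np.hypot(w[...,0]-B[0],w[...,1]-B[1])<40)&(w[...,2]>B[2]+113)&(w[...,2]<B[2]+130)];print("cap",np.round((q[:,:2].max(0)+q[:,:2].min(0))/2,1),np.median(q[:,2]),len(q))
E
python3 bd.py
```

```text
[ 520.29812767 -297.85363136  142.65094302] [-0.18  0.88  0.24  1.61  0.74  1.39 -0.91] [-0.44227427  0.14838478 -3.53609636] 58.51553261363226
bottle [ 531.13332095 -279.11954604   99.44683229] [ 6.52252985e-04 -6.74209778e-04  9.99999560e-01]
26 p [ 521.2 -297.7   69.2] d [ 0.131  0.001  0.066 -0.001 -0.     0.   ] q [-0.17  1.    0.23  1.58  0.73  1.33 -0.98] 0.0 0.0
6 p [ 521.2 -297.7   49.2] d [ 0.167  0.001  0.084 -0.001 -0.     0.   ] q [-0.17  1.04  0.23  1.57  0.73  1.31 -0.99] 0.0 0.0
12 (array([ 545.39923009, -290.73203502]), np.float64(12.76114753157072)) 18
35 (array([ 538.92462227, -278.42317995]), np.float64(35.17051085209004)) 85
cap [ 531.2 -280.6] 218.90276099734695 192
```

Call:
{"fn": "send_rows", "kwargs": {"deltas": [[[0.01,0,0.005,0,0,0],[0.035,0,0.018,0,0,0],[0.07,0,0.035,0,0,0],[0.105,0.001,0.053,0,0,0],[0.13,0.001,0.065,0,0,0],[0.145,0.001,0.073,0,0,0],[0.152,0.001,0.077,0,0,0],[0.157,0.001,0.08,0,0,0],[0.161,0.001,0.081,0,0,0],[0.161,0.001,0.081,0,0,0]]]}}

```text
clock: 15.5
eef_pos: [521.3, -298.4, 53.3]
orientation: [3.139, 1.1, 1.043]
wrist_force: [0.3, -0.5, -3.0]
gripper_width: 58.6
finger_force: 64.5
```

```bash
python3 bd.py
```

```text
[ 521.33499731 -298.4781154    53.42837351] [-0.17  1.03  0.23  1.57  0.73  1.32 -0.99] [ 0.16921604  0.04496715 -2.55188493] 58.25359107101133
bottle [ 532.23429015 -279.79142808   10.21985951] [-5.95207373e-04  2.85593446e-04  9.99999782e-01]
26 p [ 521.2 -297.7   69.2] d [-0.028 -0.001 -0.015 -0.001 -0.    -0.001] q [-0.17  1.    0.23  1.58  0.73  1.33 -0.98] 0.0 0.0
6 p [ 521.2 -297.7   49.2] d [ 0.008 -0.001  0.003 -0.001 -0.    -0.001] q [-0.17  1.04  0.23  1.57  0.73  1.31 -0.99] 0.0 0.0
12 (array([ 531.61920975, -279.62940708]), np.float64(30.904923167505192)) 10
35 (array([ 542.2268001, -275.7143106]), np.float64(35.94123655760602)) 76
cap [ 532.9 -279.8] 128.82831055198267 161
```

Call:
{"fn": "send_rows", "kwargs": {"deltas": [[[0.002,0,0.001,0,0,0],[0.004,0,0.002,0,0,0],[0.006,0,0.003,0,0,0],[0.008,0,0.004,0,0,0],[0.008,0,0.004,0,0,0],[0.008,0,0.004,0,0,0]]]}}

```text
clock: 16.15
eef_pos: [521.1, -298.5, 49.5]
orientation: [3.139, 1.101, 1.043]
wrist_force: [-0.5, 3.1, 4.4]
gripper_width: 58.3
finger_force: 65.0
```

Call:
{"fn": "send_rows", "kwargs": {"deltas": [[[0,0,0,0,0,0],[0,0,0,0,0,0],[0,0,0,0,0,0],[0,0,0,0,0,0],[0,0,0,0,0,0],[0,0,-0.01,0,0,0],[0,0,-0.03,0,0,0],[0,0,-0.06,0,0,0],[0,0,-0.1,0,0,0],[0,0,-0.16,0,0,0],[0,0,-0.23,0,0,0],[0,0,-0.27,0,0,0],[0,0,-0.27,0,0,0]]], "claw": 1}}

```text
clock: 17.45
eef_pos: [585.1, -189.2, 110.8]
orientation: [3.135, 1.094, 1.045]
wrist_force: [0.1, 1.0, -0.3]
gripper_width: 85.3
finger_force: 0.0
```

```bash
python3 - <<'E'
from obj import *
from findb import *
for n in("wrist","top","scene"):
    if n!="wrist": print("beaker",n,beaker(n))
    else:
        p,d=cams.read_camera(n);np.savez("cur_wrist.npz",p=p,d=d,**cams.get_calibration(n))
    w,_=cloud("cur_%s.npz"%n)
    q=w[(np.hypot(w[...,0]-532,w[...,1]+279)<45)&(w[...,2]>15)&(w[...,2]<72)];print(n,"bottle",circ(q[:,:2]),len(q))
    q=w[(np.hypot(w[...,0]-532,w[...,1]+279)<40)&(w[...,2]>119)&(w[...,2]<135)];print("cap",(q[:,:2].max(0)+q[:,:2].min(0))/2,np.median(q[:,2]))
    m=(w[...,2]>3.5)&(w[...,2]<9)&(abs(w[...,0]-532)<100)&(abs(w[...,1]+279)<100)
s=log();print(s['eef_pos'],s['joints'].round(2))
c=np.array([476,295.5,63]);a=np.radians(10.3);r=np.array([-np.sin(a),np.cos(a),0])
g=c-17*r
for l in(-40,-45):
    p,M=tgt(g,10.3,l,back_off=90);show(p,M,s,l);show(*tgt(g,10.3,l),s,l)
E
```

```text
wrist bottle (array([ 529.053647  , -282.84331573]), np.float64(29.873440298940647)) 5469
cap [ 531.44961359 -277.62192253] 122.40967372418957
beaker top (array([487.2, 299.2]), array([31.4, 89.8]), 10.6, np.float64(94.6), 402)
top bottle (array([ 530.18505713, -279.6843273 ]), np.float64(29.96699102199192)) 157
cap [ 529.38689904 -279.37773065] 125.55884484329829
beaker scene (array([483.3, 338.5]), array([11.4, 30.6]), 87.5, np.float64(94.7), 49)
scene bottle (array([ 532.39897056, -280.04168765]), np.float64(29.84043980947746)) 355
cap [ 532.93273553 -280.38930944] 125.71393285631683
[ 580.93446672 -194.55510863  109.78198008] [-0.26  1.01  0.19  1.4   0.65  1.54 -0.93]
-40 p [486.5 237.7 112.8] d [ 0.29  -0.597 -0.585 -0.077  0.819 -0.377] q [ 0.82  1.02 -1.25  1.97  0.37  0.73 -0.28] 0.0 0.0
-40 p [476.2 294.6  43.8] d [ 0.453 -0.672 -0.601 -0.077  0.819 -0.377] q [ 0.67  1.11 -1.15  1.99  0.5   0.56 -0.39] 0.0 0.0
-45 p [487.3 233.6 109. ] d [ 0.294 -0.591 -0.576 -0.061  0.858 -0.385] q [ 0.87  1.12 -1.27  1.96  0.38  0.74 -0.24] 0.0 0.0
-45 p [475.9 296.2  45.3] d [ 0.452 -0.674 -0.605 -0.061  0.858 -0.385] q [ 0.73  1.21 -1.19  1.98  0.51  0.58 -0.34] 0.0 0.0
```

```bash
python3 - <<'E'
from obj import *
s=log();print(s['eef_pos'])
M=tgt((0,0,0),8,0)[1];show(np.array([480,90,280.]),M,s,"mid");print(R.from_euler('xyz',s['orientation']).inv().apply([0,0,1]))
E
```

```text
[ 580.93446672 -194.55510863  109.78198008]
mid p [480.  90. 280.] d [-0.127 -0.46  -0.503 -0.174  0.505 -0.284] q [-0.22  0.13 -0.02  1.9   0.    1.11 -0.1 ] 0.0 0.0
[-8.91520408e-01  5.27048976e-04 -4.52980225e-01]
```

Call:
{"fn": "send_rows", "kwargs": {"deltas": [[[-0.05,0,-0.03,0,0,0],[-0.12,-0.02,-0.08,-0.01,0.03,-0.02],[-0.16,-0.07,-0.13,-0.03,0.09,-0.05],[-0.16,-0.13,-0.19,-0.05,0.15,-0.08],[-0.15,-0.2,-0.25,-0.07,0.21,-0.12],[-0.14,-0.27,-0.32,-0.1,0.28,-0.16],[-0.13,-0.34,-0.39,-0.12,0.34,-0.19],[-0.127,-0.4,-0.45,-0.14,0.4,-0.23],[-0.127,-0.44,-0.49,-0.16,0.46,-0.26],[-0.127,-0.46,-0.503,-0.174,0.505,-0.284],[-0.127,-0.46,-0.503,-0.174,0.505,-0.284],[-0.127,-0.46,-0.503,-0.174,0.505,-0.284]]]}}

```text
clock: 18.8
eef_pos: [479.6, 87.7, 279.8]
orientation: [-3.14, 0.003, 1.704]
wrist_force: [-1.0, 0.9, -0.0]
gripper_width: 85.7
finger_force: 0.0
```

```bash
cat > rg.py <<'E'
from obj import *
from findb import *
for n in("top","scene"):print("beaker",n,beaker(n))
s=log();print(s['eef_pos'],s['joints'].round(2))
c=np.array([476,296,63]);a=np.radians(10.3);r=np.array([-np.sin(a),np.cos(a),0])
g=c-17*r
for l in(-40,-45):
    p,M=tgt(g,10.3,l,back_off=90);show(p,M,s,l);show(p+[0,0,60],M,s,l)
E
python3 rg.py
```

```text
beaker top (array([467.6, 329.1]), array([58.6, 25.6]), 7.0, np.float64(95.0), 266)
beaker scene (array([479.5, 297.1]), array([58.5, 94.9]), 9.5, np.float64(94.9), 764)
[479.9176088   89.57711955 279.30378671] [-0.1   0.14 -0.16  1.89  0.03  1.11 -0.13]
-40 p [486.5 238.2 112.8] d [ 0.293  0.054  0.332  0.006  0.334 -0.02 ] q [ 0.36  0.62 -0.54  1.98 -0.59  0.76  0.54] 0.0 0.0
-40 p [486.5 238.2 172.8] d [ 0.293  0.054  0.212  0.006  0.334 -0.02 ] q [ 0.27  0.48 -0.42  1.97 -0.67  0.9   0.53] 0.0 0.0
-45 p [487.3 234.1 109. ] d [ 0.285  0.055  0.34   0.007  0.376 -0.02 ] q [ 0.44  0.68 -0.57  1.97 -0.62  0.79  0.62] 0.0 0.0
-45 p [487.3 234.1 169. ] d [ 0.285  0.054  0.22   0.007  0.376 -0.02 ] q [ 0.34  0.54 -0.45  1.96 -0.72  0.93  0.63] 0.0 0.0
```

Call:
{"fn": "send_rows", "kwargs": {"deltas": [[[0.06,0.01,0.04,0,0.06,0],[0.14,0.025,0.1,0.003,0.13,-0.005],[0.21,0.04,0.16,0.005,0.2,-0.01],[0.26,0.05,0.22,0.006,0.27,-0.015],[0.285,0.055,0.28,0.007,0.34,-0.02],[0.285,0.055,0.32,0.007,0.376,-0.02],[0.285,0.055,0.34,0.007,0.376,-0.02],[0.285,0.055,0.34,0.007,0.376,-0.02],[0.285,0.055,0.34,0.007,0.376,-0.02]]]}}

```text
clock: 19.8
eef_pos: [487.7, 236.6, 111.2]
orientation: [3.137, -0.787, 1.759]
wrist_force: [0.6, -0.0, 0.8]
gripper_width: 85.2
finger_force: 0.0
```

```bash
python3 - <<'E'
from obj import *
from findb import *
s=log();print(s['eef_pos'],s['joints'].round(2))
print("beaker",beaker("wrist"))
w,_=cloud("cur_wrist.npz");cv2.imwrite("pics/w5.png",np.load("cur_wrist.npz")['p'][:,:,::-1])
a=np.radians(10.3);r=np.array([-np.sin(a),np.cos(a),0]);y=np.array([np.cos(a),np.sin(a),0])
c=np.array([476,296,63]);q=w[(np.hypot(w[...,0]-476,w[...,1]-296)<60)&(w[...,2]>70)];q=q[q[:,2]<100]
t=(q-c)@r;v=(q-c)@y;print("axial",t.min(),t.max(),"lat",circ(np.c_[v,q[:,2]]))
show(*tgt(c-17*r,10.3,-45),s)
E
```

```text
[487.7419197  236.57849115 111.22170929] [ 0.25  0.62 -0.34  1.98 -0.8   0.87  0.76]
beaker (array([476.1, 295.9]), array([59.3, 91.4]), 10.7, np.float64(94.7), 11141)
axial -45.81150750281587 45.635836821942846 lat (array([-0.12857397, 64.67434498]), np.float64(29.50746729528865))
 p [475.9 296.7  45.3] d [-0.007 -0.002  0.18  -0.001 -0.001  0.003] q [ 0.18  0.75 -0.4   2.   -0.88  0.69  0.83] 0.0 0.0
```

View pics/w5.png

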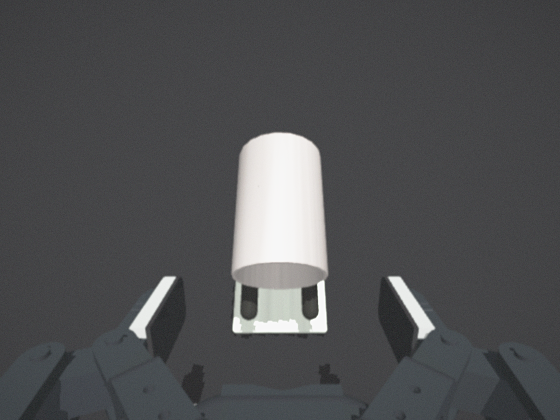

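The wrist view shows the beaker mouth facing me at (280,272), centred between the open fingers.

Call:
{"fn": "send_rows", "kwargs": {"deltas": [[[-0.003,-0.002,0.05,0,0,0.003],[-0.007,-0.002,0.1,0,0,0.003],[-0.008,-0.002,0.15,0,0,0.003],[-0.008,-0.002,0.175,0,0,0.003],[-0.008,-0.002,0.178,0,0,0.003],[-0.008,-0.002,0.178,0,0,0.003]]]}}

```text
clock: 20.45
eef_pos: [476.6, 294.3, 45.6]
orientation: [3.141, -0.787, 1.75]
wrist_force: [0.5, -0.7, -0.1]
gripper_width: 85.2
finger_force: 0.0
```

Call:
{"fn": "send_rows", "kwargs": {"deltas": [[[0,0,0,0,0,0],[0,0,0,0,0,0],[0,0,0,0,0,0],[0,0,0,0,0,0],[0,0,0,0,0,0],[0,0,0,0,0,0],[0,0,0,0,0,0],[0,0,0,0,0,0]]], "claw": 0, "squeeze": 40}}

```text
clock: 21.25
eef_pos: [476.2, 293.3, 45.5]
orientation: [-3.14, -0.788, 1.747]
wrist_force: [-1.2, -3.3, 4.9]
gripper_width: 58.7
finger_force: 42.2
```

```bash
python3 - <<'E'
from obj import *
s=log();print(s['eef_pos'],s['joints'].round(2),s['gripper_width'],s['finger_force'],s['wrist_force'])
a=np.radians(10.4);r=np.array([-np.sin(a),np.cos(a),0])
store(s,np.array([476,296,63.7])-45*r,r)
M0=R.from_euler('xyz',s['orientation']);print("up",M0.inv().apply([0,0,1]))
def y(a):a=np.radians(a);return np.array([np.cos(a),np.sin(a),0])
for A in(10,0,-10):
    p,M=toolfor((485,6.5,140+60),(0,0,-1),y(A));show(p,M,s,A)
E
```

```text
[476.24767198 293.34136786  45.45889859] [ 0.19  0.75 -0.39  2.   -0.88  0.7   0.83] 58.74042497445425 42.199189122766256 [-1.16855229 -3.2843765   4.91774355]
up [ 0.70867709 -0.00121063 -0.70553194]
10 p [488.  -11.5 157.7] d [-0.267 -0.085 -0.586 -0.003 -0.75   0.001] q [-0.69  0.48  0.18  2.06  0.76  1.07 -0.88] 0.0 0.0
0 p [484.8 -11.7 157.7] d [-0.267 -0.091 -0.586 -0.003 -0.748  0.094] q [-0.82  0.55  0.39  1.97  0.56  1.1  -0.83] 0.0 0.0
-10 p [481.6 -11.4 157.7] d [-0.266 -0.097 -0.585 -0.003 -0.742  0.186] q [-0.95  0.66  0.63  1.89  0.32  1.14 -0.72] 0.0 0.0
```

Call:
{"fn": "send_rows", "kwargs": {"deltas": [[[0.02,0,-0.02,0,0,0],[0.06,0,-0.06,0,0,0],[0.12,0,-0.12,0,0,0],[0.16,-0.001,-0.17,0,-0.01,0],[0.16,-0.005,-0.2,0,-0.05,0.005],[0.135,-0.01,-0.22,0,-0.09,0.01],[0.09,-0.02,-0.26,0,-0.15,0.02],[0.046,-0.03,-0.3,0,-0.22,0.03],[0.0,-0.04,-0.34,-0.001,-0.29,0.037],[-0.05,-0.05,-0.39,-0.002,-0.36,0.046],[-0.1,-0.06,-0.43,-0.002,-0.43,0.055],[-0.15,-0.07,-0.48,-0.003,-0.5,0.063],[-0.19,-0.076,-0.515,-0.003,-0.57,0.072],[-0.23,-0.083,-0.55,-0.003,-0.64,0.08],[-0.255,-0.088,-0.575,-0.003,-0.7,0.088],[-0.267,-0.091,-0.586,-0.003,-0.748,0.094],[-0.267,-0.091,-0.586,-0.003,-0.748,0.094],[-0.267,-0.091,-0.586,-0.003,-0.748,0.094],[-0.267,-0.091,-0.586,-0.003,-0.748,0.094]]]}}

```text
clock: 23.15
eef_pos: [485.1, -11.2, 157.8]
orientation: [3.134, 0.781, 1.564]
wrist_force: [-0.3, -0.7, -1.5]
gripper_width: 58.7
finger_force: 43.3
```

```bash
cat > st.py <<'E'
from obj import *
from bench import cams
from h import *
s=log();print(s['eef_pos'],s['joints'].round(2),s['wrist_force'],s['gripper_width'])
M0=R.from_euler('xyz',s['orientation']);b=[np.array(v) for v in json.load(open('held.json'))]
mo=s['eef_pos']+M0.apply(b[0]);bz=M0.apply(b[1]);print("base",mo+90*bz,bz,"up",M0.inv().apply([0,0,1]))
for n in("scene","top"):
    p,d=cams.read_camera(n);np.savez("s6.npz",p=p,d=d,**cams.get_calibration(n));w,_=cloud("s6.npz")
    for z0,z1 in((-80,-45),(-45,-10)):
        q=w[(np.hypot(w[...,0]-mo[0],w[...,1]-mo[1])<36)&(w[...,2]>mo[2]+z0)&(w[...,2]<mo[2]+z1)];print(n,z0,circ(q[:,:2]) if len(q)>9 else 0,len(q))
for z in(54,50.3):
    p,M=toolfor((485,6.5,90+z),(0,0,-1),(1,0,0));show(p,M,s,z)
E
python3 st.py
```

```text
[485.11931283 -11.16098758 157.77436024] [-0.64  0.53  0.16  1.97  0.65  1.16 -0.91] [-0.32918271 -0.69373876 -1.45441172] 58.65057201267135
base [485.41469957   7.19109832 110.15765183] [ 0.00127632  0.00232926 -0.99999647] up [-0.70386458  0.00549043 -0.71031297]
scene -80 (array([486.91417421,   7.10705779]), np.float64(28.555322134550153)) 341
scene -45 (array([487.33287575,   6.88189059]), np.float64(28.797917909976665)) 446
top -80 (array([483.50263787,   7.63506641]), np.float64(27.309663754899145)) 52
top -45 (array([484.26804314,   4.7607002 ]), np.float64(30.399951052819098)) 94
54 p [484.8 -11.7 101.7] d [ 0.078 -0.001  0.081  0.    -0.001 -0.001] q [-0.64  0.63  0.16  1.98  0.67  1.07 -0.98] 0.0 0.0
50.3 p [484.8 -11.7  98. ] d [ 0.083 -0.001  0.086  0.    -0.001 -0.001] q [-0.64  0.63  0.16  1.98  0.67  1.07 -0.99] 0.0 0.0
```

Upright and centred; I'll lower it, with the last few mm slow.

Call:
{"fn": "send_rows", "kwargs": {"deltas": [[[0.01,0,0.01,0,0,0],[0.03,0,0.03,0,0,0],[0.05,-0.001,0.05,0,0,0],[0.065,-0.001,0.067,0,0,0],[0.073,-0.001,0.076,0,-0.001,-0.001],[0.076,-0.001,0.079,0,-0.001,-0.001],[0.078,-0.001,0.081,0,-0.001,-0.001],[0.078,-0.001,0.081,0,-0.001,-0.001]]]}}

```text
clock: 24.05
eef_pos: [484.6, -11.9, 100.7]
orientation: [3.138, 0.786, 1.57]
wrist_force: [-0.7, 0.3, -1.3]
gripper_width: 58.7
finger_force: 43.3
```

```bash
python3 st.py
```

```text
[484.59253863 -11.86403    100.70774335] [-0.64  0.63  0.16  1.98  0.67  1.07 -0.98] [-0.70232912  0.28351546 -1.33644733] 58.66275096216074
base [484.6889037    6.25182612  52.99984358] [-0.00173019 -0.00264029 -0.99999502] up [-0.70739295  0.00248142 -0.70681614]
scene -80 (array([486.20455404,   6.36859043]), np.float64(28.616107085500744)) 325
scene -45 (array([486.56718118,   5.95944979]), np.float64(28.75045056732698)) 400
top -80 (array([482.13255291,   7.21356908]), np.float64(27.940275786889575)) 42
top -45 (array([483.77011707,   4.99594085]), np.float64(30.54550695309006)) 91
54 p [484.8 -11.7 101.7] d [-0.001  0.    -0.002  0.     0.001  0.001] q [-0.64  0.63  0.16  1.98  0.67  1.07 -0.98] 0.0 0.0
50.3 p [484.8 -11.7  98. ] d [0.004 0.    0.004 0.    0.001 0.001] q [-0.64  0.63  0.16  1.98  0.67  1.07 -0.99] 0.0 0.0
```

Call:
{"fn": "send_rows", "kwargs": {"deltas": [[[0.001,0,0.001,0,0,0],[0.002,0,0.002,0,0,0],[0.003,0,0.003,0,0,0],[0.004,0,0.004,0,0,0],[0.004,0,0.004,0,0,0],[0.004,0,0.004,0,0,0]]]}}

```text
clock: 24.75
eef_pos: [484.5, -12.1, 98.3]
orientation: [3.138, 0.786, 1.57]
wrist_force: [-2.5, 1.3, 6.1]
gripper_width: 58.8
finger_force: 43.9
```

In contact at 6 N. Release and back out along the tool axis.

Call:
{"fn": "send_rows", "kwargs": {"deltas": [[[0,0,0,0,0,0],[0,0,0,0,0,0],[0,0,0,0,0,0],[0,0,0,0,0,0],[0,0,0,0,0,0],[0,0,-0.01,0,0,0],[0,0,-0.03,0,0,0],[0,0,-0.06,0,0,0],[0,0,-0.11,0,0,0],[0,0,-0.18,0,0,0],[0,0,-0.26,0,0,0],[-0.05,0,-0.36,0,0,0],[-0.1,0,-0.4,0,0,0],[-0.1,0,-0.4,0,0,0],[-0.1,0,-0.4,0,0,0]]], "claw": 1}}

```text
clock: 26.25
eef_pos: [484.1, 95.1, 275.7]
orientation: [3.135, 0.783, 1.569]
wrist_force: [-0.5, 0.2, -1.0]
gripper_width: 85.6
finger_force: 0.0
```

```bash
python3 - <<'E'
from bench import cams,bot
from h import *
s=bot.get_state();print(s['clock'],s['eef_pos'],s['gripper_width'])
for n in("scene","wrist"):
    p,d=cams.read_camera(n);np.savez("f_%s.npz"%n,p=p,d=d,**cams.get_calibration(n));w,_=cloud("f_%s.npz"%n)
    q=w[(np.hypot(w[...,0]-485,w[...,1]-6)<45)&(w[...,2]>60)&(w[...,2]<130)];print(n,"beaker",circ(q[:,:2]),len(q))
    q=w[(np.hypot(w[...,0]-485,w[...,1]-6)<45)&(w[...,2]>132)&(w[...,2]<150)];print("rim",cv2.minAreaRect(q[:,:2].astype(np.float32)),np.median(q[:,2]))
    for k,c in dict(petri=(453,142.5),eraser=(435.6,-143.4)).items():
        q=w[(np.hypot(w[...,0]-c[0],w[...,1]-c[1])<45)&(w[...,2]>8)&(w[...,2]<30)];print(k,np.round(cv2.minAreaRect(q[:,:2].astype(np.float32))[0],1) if len(q)>9 else None)
cv2.imwrite("pics/fin.png",np.load("f_scene.npz")['p'][:,:,::-1])
E
```

```text
26.25 [484.07566161  95.07220245 275.66151304] 85.58336658496356
scene beaker (array([485.93046541,   6.32967764]), np.float64(28.590430483440667)) 831
rim ((486.333251953125, 6.818874359130859), (58.63964080810547, 59.9080696105957), 23.296958923339844) 137.70062955111064
petri [456.  141.2]
eraser [ 437.6 -143.9]
wrist beaker (array([483.07615971,   7.05063273]), np.float64(28.61188853747698)) 4847
rim ((483.14227294921875, 6.910484313964844), (59.40557861328125, 59.57797622680664), 80.08949279785156) 137.24684981061117
petri None
eraser [ 419.8 -142.4]
```

View pics/fin.png

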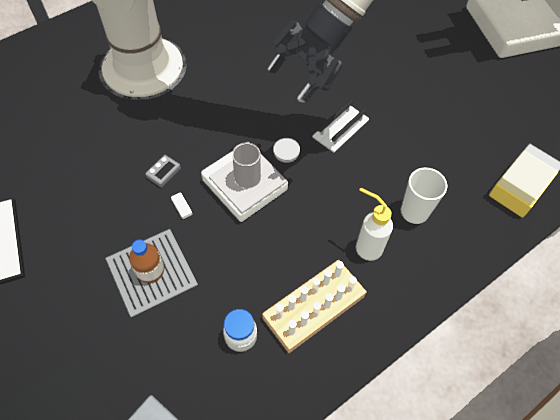

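The final view shows the beaker mouth-up in the middle of the stirrer plate (247,165) and the bottle upright in the middle of the mat (146,260). The bystanders are where they were and the gripper is clear.

```bash
python3 -c "
from bench import bot
print(bot.finish_job())"
```

```text
the job is handed in; nothing more can be done
None
```

I swapped them and handed the job in at about 26 s of the 72 s allowed: the beaker stands mouth-up within about 3 mm of the middle of the stirrer plate, the bottle stands upright within about 3 mm of the middle of the mat, and the last picture shows the other objects where they were.

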